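Put the eggs away in the bolted egg rack

ROBOT

A 6-joint arm with a two-finger parallel gripper is mounted at the origin on a cart in front of the work surface, level with it; the furniture and walls round the work are solid. World frame = base frame: x ahead of the robot, y to its left, z up, the work surface at z = 0. Lengths are in m, angles in rad, forces in N, time in s.
With the tool pointing down it reaches from about 0.25 to 0.8 m from the base axis. Payload 3.9 kg.
Tool frame: the origin (TCP) lies between the finger pads; the fingertips stand 17 mm ahead of it and the grasp point (between the pads) lies 2 mm behind it (tcp_to_tips is the distance from the TCP to the fingertips, in m); z points along the fingers, y is the line along which they close (so a half turn about z gives the same grasp; the last joint's range is limited). The gripper opens to 85 mm and grips with 20 to 120 N. Pads are 22 mm wide; open, the fingers measure 114 mm over their backs; the gripper's body (76 mm by 85 mm) begins 54 mm behind the grasp point. The pads swing forward as they close: fully open they stand 13 mm farther back than shut.
Start: joints at [-1.297, 0.26, -0.138, 1.173, 0, 1.571], TCP at [0.142, -0.505, 0.248] pointing down, gripper open.
Joint ranges: [-2.78, 2.78], [-0.83, 1.72], [-1.28, 1.37], [-1.9, 2.12], [-1.57, 1.48], [-3.14, 3.14]. Speed limits (rad/s): [2.57, 2.57, 3.14, 3.14, 3.14, 3.14].

INTERFACE

Orientations are given as a unit quaternion [x, y, z, w].
In Python, from plant import * gives the robot as it stands.
- The arm moves only by the tool arm_command, never from a script. Its argument "series" is a list of rows, each a list of 2 entries, a list of its own where there are three numbers: the shift along the tool's x, y, z in m, then the turn, a rotation vector about the tool's x, y, z in rad. A call has 1 to 8 rows; each row is the pose to reach, as a shift and turn from the pose commanded when the call began, along the tool's axes at that moment; what a row does not reach only later rows make up. A row lasts 1/12 s, in which the tool goes at most 41.7 mm and 7.16 degrees, less where a joint would pass 70% of its speed; a pose out of reach is approached as far as the arm can. A call with a gripper value outside its range is refused whole. "hand" is the finger opening in m, from 0 to 0.0854, set as the call begins (left out, the last holds). The fingers move at their own pace and stop on an object; "squeeze" is the grip in N (left out, the last holds). Time passes only in rows, so rows that repeat a pose let the fingers close. It gives the time, the measured TCP pose, the force, the opening and the grip force at its end, in the units of the state.
- get_state(): the state, without advancing time (a new reading comes with each control period).
- read_camera(name): name is "side" or "top" or "wrist"; returns (picture, depth): 480x640x3 uint8, blue, green, red; 480x640 float32, m along the optical axis (not along the pixel's ray), 0 where there is no reading.
- camera_params(name): a dict with "intrinsics" (3x3 intrinsics, pixels), "extrinsics" (4x4, takes a point from camera to world coordinates); the wrist camera has in their place "T_tool_cam" (4x4, takes a point from camera to tool coordinates, whose origin is the TCP and whose axes are the flange's). Camera axes: x right, y up, looking along -z (the intrinsics and any distortion apply to the point x, -y, -z); pixel columns grow to the right and rows downward; lengths in m; the calibration is good to about 2 mm. A picture is of the moment at which its call begins: read the wrist's pose just before it. camera_params takes no time and is no camera call.
- finish_job(): hands the job in; it is judged then, once.
The state is a dict: "t": time; "joint_pos": joint angles; "joint_vel": joint speeds; "tau": joint torques, N m; "position": TCP position; "tcp_rot": TCP orientation; "contact_force": force on the tool from outside, world axes, zero at the start; "wrist_torque": the same for the moment, N m; "opening": finger opening in m; "grasp_force": force on a finger pad.
Only numpy, scipy, OpenCV 4.12 (cv2) and the standard library are available. Lean on these libraries where they do the work, as an engineer would, in place of code of your own. Each camera call takes 0.05 s, during which the arm holds its last target. There are 200 camera calls.

TASK

Put all the eggs on the cardboard tray away in the egg rack: draw the bolt back fully, open the clear lid fully, lay each egg gently on its side in an oval dimple of its own, lengthways along the rack, then shut the lid and slide the bolt fully home. Handle the eggs softly, never press them down into the rack, and leave the small red box and the salt shaker where they are.

Things in the scene. Friction and masses are not known exactly. Their poses are not given: they have to be found in the camera images.
- rack: egg rack, fixed: wooden base plate x -0.105..0.070, y -0.163..0.163, top at z 0.012; on it a white ridge along y (46 mm wide, 306 long, top at z 0.034) with four oval dimples in a row; free room for fingers beside the ridge. Origin on the worktop under the middle of the row; x away from the robot at yaw 0 (yaw up to 0.25 rad), y along the row, z up. Lid hinged at the far (+x) edge, bolt along the front
- pocket0 (a point): where the centre of an egg lies when seated in dimple 0: 47.5 mm above the worktop, 13.5 mm above the ridge top; rack frame (0, -0.114, 0.0475). Axes as the rack's; the egg's long axis goes along y
- pocket1 (a point): where the centre of an egg lies when seated in dimple 1: 47.5 mm above the worktop, 13.5 mm above the ridge top; rack frame (0, -0.038, 0.0475). Axes as the rack's; the egg's long axis goes along y
- pocket2 (a point): where the centre of an egg lies when seated in dimple 2: 47.5 mm above the worktop, 13.5 mm above the ridge top; rack frame (0, 0.038, 0.0475). Axes as the rack's; the egg's long axis goes along y
- pocket3 (a point): where the centre of an egg lies when seated in dimple 3: 47.5 mm above the worktop, 13.5 mm above the ridge top; rack frame (0, 0.114, 0.0475). Axes as the rack's; the egg's long axis goes along y
- lid (a joint): hinge angle in rad: 0 shut, 1.6 fully open (stop). Clear cover, 116 x 318 x 70 mm (shut: rack frame x -0.054..0.062, y -0.159..0.159, top at z 0.084), 0.25 kg, damped; beyond about 1 rad it falls open by itself, below that it falls shut. It cannot be lifted while the bolt is home, nor shut fully over a bolt that is home
- lid_hinge (a point): middle of the lid's hinge line, which runs along the rack's y axis; rack frame (0.062, 0, 0.014)
- lid_knob (a point): centre of the lid's steel T-knob: crossbar along the rack's y, 34 mm long, 20 thick, on a 12 mm stem, 36 mm out from the lid's front face. With the hinge as origin, lid frame (-0.152, 0, 0.050): in front, 64 mm up, when shut; on top, pointing up, 165 mm up, when open. Pinched by its two ends from above it turns between the fingers as the lid swings. Axes turn with the lid
- bolt (a joint): travel of the barrel bolt in m: 0 fully home (its tongue through the eye on the lid's front), 0.035 fully drawn. It grows toward the rack's +y and stays where it is left; about 1.5 N of friction
- bolt_post (a point): grip point on the bolt's upright post (14 mm thick, 18 mm cap), 12 mm below its top; 60 mm above the worktop; rack frame (-0.080, 0.100 + travel, 0.060). Free space of 20 mm and more all round it above 40 mm
- tray: loose flat cardboard egg tray right of the rack, 200 (x) x 170 (y) x 34 mm, 0.4 kg: base 12 mm thick with two ridges along y (46 mm wide, top 34 mm up, 104 mm apart), each with two oval dimples like the rack's; dimples at (-0.052 or 0.052, -0.038 or 0.038). Origin under its centre. Room for fingers on both long sides of each ridge. It may stay where it is or move
- egg0: brown egg, 62 mm long, 45 mm thick, 60 g, on its side in a dimple of the tray, lengthways along the tray's y; origin at its centre (47.5 mm up in a dimple, 22.5 on the worktop), x along its length; it rolls about x , so y and z may point anywhere. From 2 to 4 of the four eggs are present, the others absent
- egg1: brown egg, 62 mm long, 45 mm thick, 60 g, on its side in a dimple of the tray, lengthways along the tray's y; origin at its centre (47.5 mm up in a dimple, 22.5 on the worktop), x along its length; it rolls about x , so y and z may point anywhere. From 2 to 4 of the four eggs are present, the others absent
- egg2: brown egg, 62 mm long, 45 mm thick, 60 g, on its side in a dimple of the tray, lengthways along the tray's y; origin at its centre (47.5 mm up in a dimple, 22.5 on the worktop), x along its length; it rolls about x , so y and z may point anywhere. From 2 to 4 of the four eggs are present, the others absent
- egg3: brown egg, 62 mm long, 45 mm thick, 60 g, on its side in a dimple of the tray, lengthways along the tray's y; origin at its centre (47.5 mm up in a dimple, 22.5 on the worktop), x along its length; it rolls about x , so y and z may point anywhere. From 2 to 4 of the four eggs are present, the others absent
- tea_box: small red cardboard box, 69 x 133 x 66 mm, bystander at the left front; origin under its centre
- salt_shaker: salt shaker, 44 mm wide, 90 mm high, bystander; origin under its centre

How it is judged:
By the outcome, as a careful person would: the job done as asked, in the order asked, and still so for the second after the job is handed in, with the robot touching nothing.
Of egg0, egg1, egg2, egg3 only 2 to 4 are there at a start; the rules pass over those that are not, and their reading is None.
At some moment in a run one of tray may be knocked a few centimetres aside while the robot is not near it.
Once in a run the grip may slacken for a moment while it holds something.
It also fails if it takes over 210 s, if anything falls off the work surface, if the arm or the gripper's body presses on something with over 40 N, if the wrist force passes 120 N, or if a joint passes its speed limit or range.

## Working session

There is one attempt and no reset: what is moved stays moved. The work goes in short steps, Python scripts to look and compute and a tool call to move; the robot and the scene stay as the last step left them, time stands still between calls to the robot, and variables do not carry over. Pictures are saved under pics/ and viewed, at most 14 in all, crops included, and the job is handed in when it is done.

Besides the shell and the picture viewer there is one more tool, called after "Emit:" as name(argument=value, ...) on one line, values as JSON. arm_command: Moves the arm, as the interface text tells. Its arguments: {"type":"object","properties":{"series":{"type":"array"},"hand":{"type":"number"},"squeeze":{"type":"number"}},"required":["series"]}

```bash
ls; mkdir -p pics
python3 - <<'E'
from plant import *
import cv2,numpy as np
s=get_state();print(s)
for n in("top","side"):
    im,d=read_camera(n);cv2.imwrite(f"pics/{n}0.png",im);np.save(f"pics/{n}0.npy",d)
    p=camera_params(n);print(n,p)
print(camera_params("wrist"))
E
```

```text
pics
{'t': 0.0, 'joint_pos': array([-1.29704659e+00,  2.60663034e-01, -1.39377951e-01,  1.17270939e+00,
        5.48182302e-07,  1.57079821e+00]), 'joint_vel': array([-0.00108187, -0.00197499, -0.00092041, -0.00101742, -0.00088271,
        0.00130078]), 'tau': array([-9.91676170e-04, -4.05676603e+01,  2.53923047e+01,  1.85269414e-02,
       -2.52798663e-04, -2.01790009e-06]), 'position': array([ 0.14175306, -0.50481923,  0.24747252]), 'tcp_rot': array([ 9.90646907e-01,  1.36446884e-01, -1.33042142e-04, -9.67922686e-04]), 'contact_force': array([0.07140839, 1.16722566, 0.45629355]), 'wrist_torque': array([ 0.03337742, -0.04946803, -0.05064881]), 'grasp_force': 0.0, 'opening': 0.08527758666326173}
top {'intrinsics': array([[549.42990797,   0.        , 323.1929535 ],
       [  0.        , 549.42990797, 234.20248504],
       [  0.        ,   0.        ,   1.        ]]), 'extrinsics': array([[-0.07357075,  0.85385555, -0.51528444, -0.2265119 ],
       [-0.99717149, -0.05501685,  0.05120707,  0.11530741],
       [ 0.01537411,  0.51759429,  0.85548804,  1.38822081],
       [ 0.        ,  0.
[... 299 characters left out ...]
.0441244 ,  0.37041756, -0.92781672, -1.07452241],
       [-0.00934649,  0.92883367,  0.37037907,  0.51345677],
       [ 0.        ,  0.        ,  0.        ,  1.        ]])}
{'intrinsics': array([[392.08697937,   0.        , 323.21703029],
       [  0.        , 392.08697937, 230.95461781],
       [  0.        ,   0.        ,   1.        ]]), 'T_tool_cam': array([[ 9.28679516e-04,  9.50556166e-01,  3.10551304e-01,
         7.90905083e-02],
       [ 9.99999329e-01, -6.67486494e-04, -9.47332973e-04,
        -4.83872602e-04],
       [-6.93204398e-04,  3.10551975e-01, -9.50556148e-01,
        -1.25263124e-01],
       [ 0.00000000e+00,  0.00000000e+00,  0.00000000e+00,
         1.00000000e+00]])}
```

View pics/top0.png

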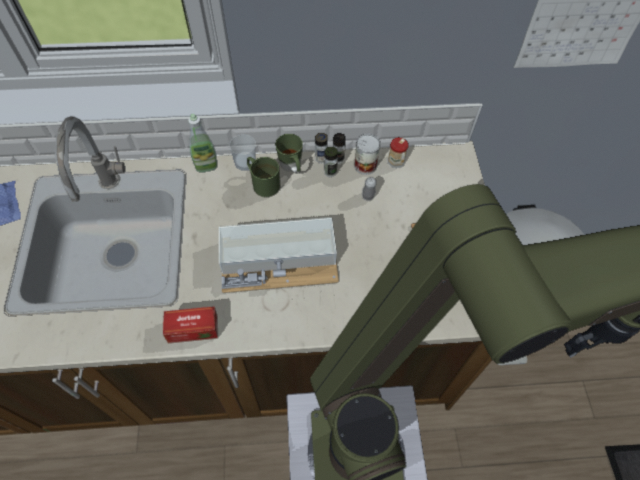

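View pics/side0.png

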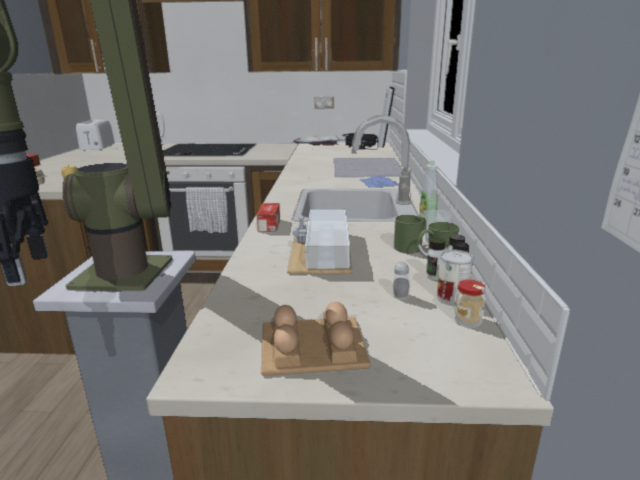

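Top: rack at about px (222..338, 218..290), knob about (281,268), bolt at about (245,278). Side: four eggs on tray (285,318),(286,340),(336,315),(342,335).

```bash
cat > h.py <<'E'
from plant import *
import cv2,numpy as np
from scipy.spatial.transform import Rotation as R
def ext(n,s=None):
    p=camera_params(n)
    if n!="wrist": return p["intrinsics"],p["extrinsics"]
    T=np.eye(4);T[:3,:3]=R.from_quat(s["tcp_rot"]).as_matrix();T[:3,3]=s["position"]
    return p["intrinsics"],T@p["T_tool_cam"]
def cloud(d,K,E):
    v,u=np.mgrid[:480,:640]
    P=np.stack([(u-K[0,2])/K[0,0]*d,-(v-K[1,2])/K[1,1]*d,-d],-1)
    return P@E[:3,:3].T+E[:3,3]
def onplane(px,z,K,E):
    px=np.atleast_2d(px).astype(float)
    r=np.c_[(px[:,0]-K[0,2])/K[0,0],-(px[:,1]-K[1,2])/K[1,1],-np.ones(len(px))]@E[:3,:3].T
    return E[:3,3]+r*((z-E[2,3])/r[:,2])[:,None]
def proj(P,K,E):
    c=(np.atleast_2d(P)-E[:3,3])@E[:3,:3]
    return np.c_[K[0,0]*c[:,0]/-c[:,2]+K[0,2],K[1,1]*-c[:,1]/-c[:,2]+K[1,2]]
def rel(target,yaw=None):
    """shift/turn in tool axes from the measured pose to a tool-down pose with tool-y along world angle yaw"""
    s=get_state();r=R.from_quat(s["tcp_rot"])
    print("pos",s["position"].round(4),"shift",r.inv().apply(np.array(target)-s["position"]).round(4))
    if yaw is not None:
        y=np.array([np.cos(yaw),np.sin(yaw),0]);z=np.array([0,0,-1.]);x=np.cross(y,z)
        best=min([(r.inv()*R.from_matrix(np.c_[sg*x,sg*y,z])).as_rotvec() for sg in(1,-1)],key=np.linalg.norm)
        print("turn",best.round(4))
E
python3 - <<'E'
from h import *
im=cv2.imread("pics/top0.png");d=np.load("pics/top0.npy")
c=im[205:305,205:350]
cv2.imwrite("pics/c1.png",cv2.resize(c,None,fx=5,fy=5,interpolation=cv2.INTER_CUBIC))
im=cv2.imread("pics/side0.png");K,E=ext("side")
cv2.imwrite("pics/c2.png",cv2.resize(im[290:380,250:380],None,fx=6,fy=6,interpolation=cv2.INTER_CUBIC))
P=cloud(np.load("pics/side0.npy"),K,E)
hsv=cv2.cvtColor(im,cv2.COLOR_BGR2HSV)
# eggs: points 50..72 mm up in tray region
m=(P[...,2]>.045)&(P[...,2]<.08)&(P[...,1]<-.15)&(P[...,0]<.6)&(P[...,0]>.2);m[:280]=0;m[:,:250]=0;m[:,380:]=0
n,l,st,ce=cv2.connectedComponentsWithStats(m.astype(np.uint8))
for i in range(1,n):
    if st[i,4]>30: q=P[l==i];print(st[i],q.min(0).round(3),q.max(0).round(3),q.mean(0).round(3))
E
```

```text
[325 302  19  43 594] [ 0.563 -0.389  0.045] [ 0.6   -0.263  0.07 ] [ 0.585 -0.332  0.06 ]
[274 305  24  44 841] [ 0.461 -0.403  0.045] [ 0.516 -0.277  0.07 ] [ 0.49  -0.354  0.059]
```

View pics/c1.png

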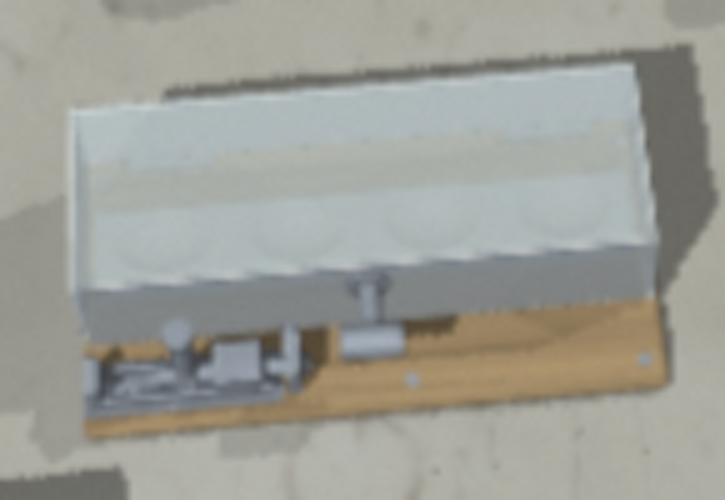

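View pics/c2.png

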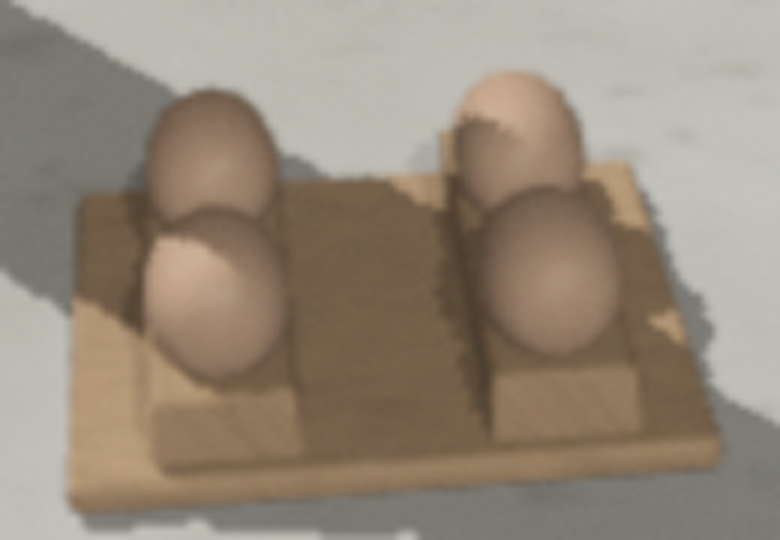

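c1 shows the rack: base front corners crop (85,430)/(667,380), knob (372,341), post cap (178,330). c2 shows four eggs, two per ridge.

Run:
```python
from h import *
from scipy.optimize import least_squares
K,E=ext("top")
px=np.array([[85,432],[667,380],[372,341],[70,108],[632,65],[80,290],[657,243],[178,330]])/5+205
M=np.array([[-.105,.163,.012],[-.105,-.163,.012],[-.090,0,.064],[.062,.159,.084],[.062,-.159,.084],[-.054,.159,.084],[-.054,-.159,.084],[-.08,.1,.07]])
f=lambda p:(proj(M@R.from_euler('z',p[2]).as_matrix().T+[p[0],p[1],0],K,E)-px)
r=least_squares(lambda p:f(p).ravel(),[.5,.1,0],loss='soft_l1');print(r.x,f(r.x).round(1).tolist())
K,E=ext("side")
px=np.array([[80,192],[628,162],[72,497],[720,452]])/6+[250,290]
M2=np.array([[-.1,.085,.012],[.1,.085,.012],[-.1,-.085,.012],[.1,-.085,.012]])
g=lambda p:(proj(M2@R.from_euler('z',p[2]).as_matrix().T+[p[0],p[1],0],K,E)-px)
q=least_squares(lambda p:g(p).ravel(),[.5,-.3,0]);print(q.x,g(q.x).round(1).tolist())
for e in [(-.052,.038),(-.052,-.038),(.052,.038),(.052,-.038)]:
    print((R.from_euler('z',q.x[2]).apply([*e,0])+[q.x[0],q.x[1],.0475]).round(3))
px=np.array([[212,160],[214,295],[520,140],[550,270]])/6+[250,290]
print(onplane(px,.0475,K,E).round(3))
```

```text
[0.54626151 0.16576169 0.02725406] [[-0.8, 0.2], [0.7, 0.6], [-0.1, -0.1], [-0.3, -0.4], [0.5, -0.5], [-2.2, -0.3], [0.2, -0.4], [1.1, 0.9]]
[ 0.54087877 -0.33200544  0.1447964 ] [[-0.7, 0.2], [0.9, -0.5], [-1.6, -0.1], [1.5, -0.5]]
[ 0.484 -0.302  0.048]
[ 0.495 -0.377  0.048]
[ 0.587 -0.287  0.048]
[ 0.598 -0.362  0.048]
[[ 0.484 -0.298  0.047]
 [ 0.494 -0.378  0.047]
 [ 0.587 -0.282  0.047]
 [ 0.598 -0.361  0.047]]
```

Emit:
arm_command(series=[[[0.175,-0.183,-0.035],[0,0,0]],[[0.175,-0.183,-0.035],[0,0,0]],[[0.175,-0.183,-0.035],[0,0,0]],[[0.175,-0.183,-0.035],[0,0,0]],[[0.175,-0.183,-0.035],[0,0,0]],[[0.175,-0.183,-0.035],[0,0,0]],[[0.175,-0.183,-0.035],[0,0,0]]])

```text
t: 0.68
position: [0.2624, -0.277, 0.2839]
tcp_rot: [0.99, 0.14, 0.001, -0.001]
contact_force: [-1.3, 0.1, -0.0]
opening: 0.0854
grasp_force: 0.0
```

Emit:
arm_command(series=[[[0.175,-0.183,-0.035],[0,0,0]],[[0.175,-0.183,-0.035],[0,0,0]],[[0.175,-0.183,-0.035],[0,0,0]],[[0.175,-0.183,-0.035],[0,0,0]],[[0.175,-0.183,-0.035],[0,0,0]],[[0.175,-0.183,-0.035],[0,0,0]],[[0.175,-0.183,-0.035],[0,0,0]]])

```text
t: 1.27
position: [0.3829, -0.0539, 0.3189]
tcp_rot: [0.99, 0.14, 0.002, -0.001]
contact_force: [-0.3, -0.0, -0.2]
opening: 0.0855
grasp_force: 0.0
```

Emit:
arm_command(series=[[[0.175,-0.183,-0.035],[0,0,0.12]],[[0.175,-0.183,-0.035],[0,0,0.247]],[[0.175,-0.183,-0.035],[0,0,0.247]],[[0.175,-0.183,-0.035],[0,0,0.247]],[[0.175,-0.183,-0.035],[0,0,0.247]],[[0.175,-0.183,-0.035],[0,0,0.247]],[[0.175,-0.183,-0.035],[0,0,0.247]],[[0.175,-0.183,-0.035],[0,0,0.247]]])

```text
t: 1.93
position: [0.4975, 0.0498, 0.3498]
tcp_rot: [0.999, 0.041, -0.001, -0.016]
contact_force: [0.3, -0.4, -0.6]
opening: 0.0854
grasp_force: 0.0
```

Run:
```python
from h import *
s=get_state();print(s["t"],s["position"],s["tcp_rot"],s["joint_pos"].round(2))
im,d=read_camera("wrist");cv2.imwrite("pics/w1.png",im);np.save("pics/w1.npy",d);np.savez("pics/w1s.npz",**s)
```

```text
1.9333 [0.49753977 0.0497784  0.3498211 ] [ 0.99903167  0.04079207 -0.00146403 -0.01641918] [0.08 0.2  0.04 1.41 0.03 3.14]
```

View pics/w1.png

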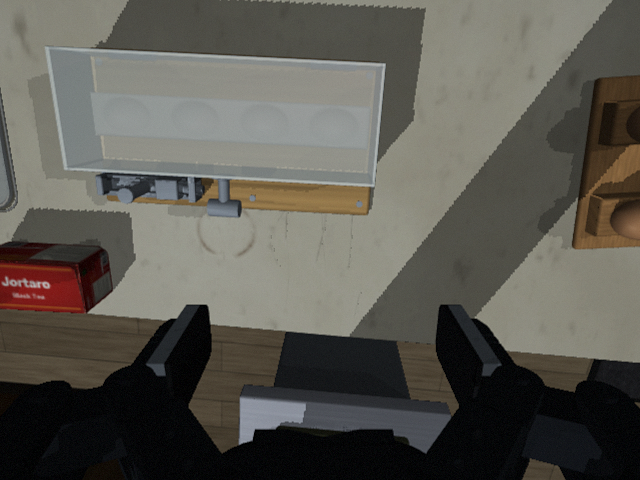

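The wrist view shows the rack (knob (224,208), post cap (125,194), lid top corners (47,47),(385,64),(378,185),(65,170), base front right (369,214)); j6 is at its limit, so I'll use the half‑turned grasp.

Run:
```python
from h import *
from scipy.optimize import least_squares
s=dict(np.load("pics/w1s.npz"));K,E=ext("wrist",s)
px=np.array([[369,214],[225,209],[47,47],[385,64],[65,170],[378,185],[125,193]])
M=np.array([[-.105,-.163,.012],[-.090,0,.064],[.062,.159,.084],[.062,-.159,.084],[-.054,.159,.084],[-.054,-.159,.084],[-.08,.1,.07]])
f=lambda p:(proj(M@R.from_euler('z',p[2]).as_matrix().T+[p[0],p[1],0],K,E)-px)
r=least_squares(lambda p:f(p).ravel(),[.546,.166,.027],loss='soft_l1');print(r.x.round(4),f(r.x).round(1).tolist())
c,sn=np.cos(r.x[2]),np.sin(r.x[2])
for p in [(-.08,.1),(-.09,0)]+[(0,y) for y in(-.114,-.038,.038,.114)]:print(p,r.x[0]+c*p[0]-sn*p[1],r.x[1]+sn*p[0]+c*p[1])
yw=r.x[2]-np.pi/2
rel([r.x[0]-c*.08-sn*.1,r.x[1]-sn*.08+c*.1,.2],np.pi/2+r.x[2])
```

```text
[0.5477 0.1666 0.0369] [[0.7, 1.8], [0.3, -1.2], [-3.1, -1.0], [1.7, -2.1], [-1.0, 0.5], [-2.4, 1.6], [5.8, 2.3]]
(-0.08, 0.1) 0.46406142199171946 0.26356069819185574
(-0.09, 0) 0.45775718786200603 0.1632598675271112
(0, -0.114) 0.5519013427707702 0.052657525343436776
(0, -0.038) 0.5490977336698412 0.12860579573854972
(0, 0.038) 0.546294124568912 0.20455406613366264
(0, 0.114) 0.543490515467983 0.2805023365287756
pos [0.4984 0.05   0.3499] shift [-0.0167 -0.2106  0.157 ]
turn [-0.0331  0.0013  0.0447]
```

Emit:
arm_command(series=[[[-0.054,-0.175,0.13],[-0.033,0.001,0]],[[-0.054,-0.175,0.13],[-0.033,0.001,0]],[[-0.054,-0.175,0.13],[-0.033,0.001,0]],[[-0.054,-0.175,0.13],[-0.033,0.001,0]],[[-0.054,-0.175,0.13],[-0.033,0.001,0]],[[-0.054,-0.175,0.13],[-0.033,0.001,0]],[[-0.054,-0.175,0.13],[-0.033,0.001,0]]])

```text
t: 2.57
position: [0.4534, 0.0703, 0.2445]
tcp_rot: [0.998, 0.066, -0.003, -0.017]
contact_force: [-0.5, 0.0, 0.4]
opening: 0.0855
grasp_force: 0.0
```

Emit:
arm_command(series=[[[0,0,0],[0,0,-0.12]],[[0,0,0],[0,0,-0.24]],[[0,0,0],[0,0,-0.36]],[[0,0,0],[0,0,-0.48]],[[0,0,0],[0,0,-0.6]],[[0,0,0],[0,0,-0.72]],[[0,0,0],[0,0,-0.84]],[[0,0,0],[0,0,-0.96]]], hand=0.022)

```text
t: 3.23
position: [0.4548, 0.0705, 0.2458]
tcp_rot: [0.853, 0.522, 0.007, -0.016]
contact_force: [-0.4, 0.3, 0.6]
opening: 0.0221
grasp_force: 0.0
```

Emit:
arm_command(series=[[[0,0,0],[0,0,-0.12]],[[0,0,0],[0,0,-0.24]],[[0,0,0],[0,0,-0.36]],[[0,0,0],[0,0,-0.48]],[[0,0,0],[0,0,-0.6]],[[0,0,0],[0,0,-0.72]],[[0,0,0],[0,0,-0.84]],[[0,0,0],[0,0,-0.96]]])

```text
t: 3.9
position: [0.4548, 0.0705, 0.2458]
tcp_rot: [0.515, 0.857, 0.013, -0.011]
contact_force: [0.1, -0.6, 0.0]
opening: 0.0222
grasp_force: 0.0
```

Emit:
arm_command(series=[[[0,0,0],[0,0,-0.12]],[[0,0,0],[0,0,-0.24]],[[0,0,0],[0,0,-0.36]],[[0,0,0],[0,0,-0.48]],[[0,0,0],[0,0,-0.6]],[[0,0,0],[0,0,-0.72]],[[0,0,0],[0,0,-0.84]],[[0,0,0],[0,0,-0.96]]])

```text
t: 4.57
position: [0.4548, 0.0705, 0.2457]
tcp_rot: [0.061, 0.998, 0.017, -0.004]
contact_force: [0.1, -1.4, -0.9]
opening: 0.0219
grasp_force: 0.0
```

Run:
```python
from h import *
rel([.43,.22,.22],np.pi/2+.033)
s=get_state();print(s["t"],s["position"],s["tcp_rot"],s["joint_pos"].round(2))
```

```text
pos [0.4548 0.0705 0.2457] shift [0.0427 0.1444 0.0309]
turn [ 0.0332 -0.0067 -0.1558]
4.5667 [0.45480317 0.07046123 0.24573314] [ 0.06138427  0.99797053  0.01654364 -0.00362012] [ 0.13  0.15 -0.29  1.13  0.03  0.25]
```

Emit:
arm_command(series=[[[0.043,0.144,0.031],[0.033,-0.007,-0.1]],[[0.043,0.144,0.031],[0.033,-0.007,-0.156]],[[0.043,0.144,0.031],[0.033,-0.007,-0.156]],[[0.043,0.144,0.031],[0.033,-0.007,-0.156]],[[0.043,0.144,0.031],[0.033,-0.007,-0.156]],[[0.043,0.144,0.031],[0.033,-0.007,-0.156]],[[0.043,0.144,0.031],[0.033,-0.007,-0.156]],[[0.043,0.144,0.031],[0.033,-0.007,-0.156]]])

```text
t: 5.23
position: [0.4308, 0.2192, 0.2201]
tcp_rot: [-0.013, 1.0, 0.0, 0.0]
contact_force: [0.1, -0.2, 0.9]
opening: 0.0218
grasp_force: 0.0
```

Run:
```python
from h import *
s=get_state();print(s["t"],s["position"],s["tcp_rot"],s["joint_pos"].round(2))
im,d=read_camera("wrist");cv2.imwrite("pics/w2.png",im);np.save("pics/w2.npy",d);np.savez("pics/w2s.npz",**s)
```

```text
5.2333 [0.43079184 0.21920171 0.22008308] [-1.31657998e-02  9.99913311e-01  2.09654863e-05  1.80341184e-04] [ 0.47  0.2  -0.29  1.08 -0.    0.44]
```

View pics/w2.png

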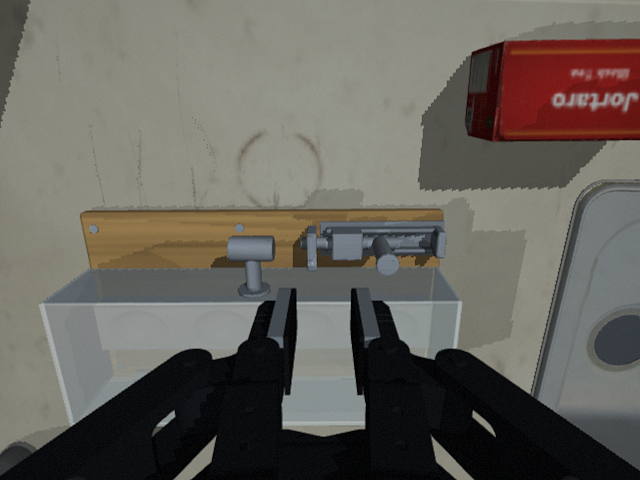

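The view shows knob bar centre (251,248), post cap top (387,265), base front corners (82,211),(442,209), lid top front corners (41,303),(460,300).

Run:
```python
from h import *
from scipy.optimize import least_squares
s=dict(np.load("pics/w2s.npz"));K,E=ext("wrist",s);d=np.load("pics/w2.npy");P=cloud(d,K,E)
print(P[265,387].round(4),P[244,251].round(4),P[240,160].round(4),P[100,200].round(4))
px=np.array([[82,211],[442,209],[251,248],[41,303],[460,300],[387,265]])
M=np.array([[-.105,-.163,.012],[-.105,.163,.012],[-.090,0,.064],[-.054,-.159,.084],[-.054,.159,.084],[-.08,.1,.072]])
f=lambda p:(proj(M@R.from_euler('z',p[2]).as_matrix().T+[p[0],p[1],0],K,E)-px)
r=least_squares(lambda p:f(p).ravel(),[.546,.166,.027],loss='soft_l1');print(r.x.round(4),f(r.x).round(1).tolist())
print(onplane([[387,265]],.072,K,E),onplane([[251,248]],.07,K,E))
c,sn=np.cos(r.x[2]),np.sin(r.x[2])
for p in [(-.08,.1),(-.09,0),(.062,0)]+[(0,y) for y in(-.114,-.038,.038,.114)]:print(p,r.x[0]+c*p[0]-sn*p[1],r.x[1]+sn*p[0]+c*p[1])
rel([.464,.2645,.06],np.pi/2+r.x[2])
```

```text
[0.4645 0.2681 0.0744] [0.452  0.1661 0.0706] [0.4726 0.0727 0.0105] [0.3511 0.1142 0.    ]
[0.5471 0.1693 0.0338] [[-5.0, 0.8], [5.4, 0.6], [1.9, -0.6], [-2.6, 0.3], [4.8, 0.9], [-2.4, -2.2]]
[[0.46550676 0.26852627 0.072     ]] [[0.45538307 0.16594366 0.07      ]]
(-0.08, 0.1) 0.46376900570138074 0.2665566658800123
(-0.09, 0) 0.45715397580031997 0.16627585326160524
(0.062, 0) 0.6090671636467951 0.1714123265966403
(0, -0.114) 0.5509549288685882 0.055382295272493234
(0, -0.038) 0.5483866922010706 0.13133888919573086
(0, 0.038) 0.5458184555335531 0.20729548311896848
(0, 0.114) 0.5432502188660355 0.2832520770422061
pos [0.4309 0.2191 0.2201] shift [-0.0342  0.0445  0.1601]
turn [ 0.0002  0.0004 -0.0079]
```

Emit:
arm_command(series=[[[-0.034,0.0465,0.08],[0,0,-0.006]],[[-0.034,0.0465,0.1],[0,0,-0.006]],[[-0.034,0.0465,0.12],[0,0,-0.006]],[[-0.034,0.0465,0.13],[0,0,-0.006]],[[-0.034,0.0465,0.14],[0,0,-0.006]],[[-0.034,0.0465,0.15],[0,0,-0.006]],[[-0.034,0.0465,0.16],[0,0,-0.006]],[[-0.034,0.0465,0.16],[0,0,-0.006]]], hand=0.027)

```text
t: 5.95
position: [0.463, 0.2669, 0.0592]
tcp_rot: [-0.016, 1.0, -0.0, -0.0]
contact_force: [-1.0, -0.6, 0.5]
opening: 0.0274
grasp_force: 0.0
```

Emit:
arm_command(series=[[[0,0,0],[0,0,0]],[[0,0,0],[0,0,0]],[[0,0,0],[0,0,0]],[[0,0,0],[0,0,0]],[[0,0,0],[0,0,0]]], hand=0.0, squeeze=25)

```text
t: 6.37
position: [0.4637, 0.2678, 0.0607]
tcp_rot: [-0.017, 1.0, 0.0, 0.001]
contact_force: [-0.4, -0.8, 2.4]
opening: 0.0134
grasp_force: 25.7
```

Emit:
arm_command(series=[[[0,0.008,0],[0,0,0]],[[0,0.016,0],[0,0,0]],[[0,0.024,0],[0,0,0]],[[0,0.031,0],[0,0,0]],[[0,0.035,0],[0,0,0]],[[0,0.037,0],[0,0,0]],[[0,0.038,0],[0,0,0]],[[0,0.038,0],[0,0,0]]])

```text
t: 7.03
position: [0.4626, 0.3006, 0.0606]
tcp_rot: [-0.016, 1.0, -0.006, 0.001]
contact_force: [2.3, -18.5, 13.0]
opening: 0.0131
grasp_force: 27.3
```

Emit:
arm_command(series=[[[0,-0.0035,0],[0,0,0]],[[0,-0.0035,0],[0,0,0]],[[0,-0.0035,0],[0,0,0]],[[0,-0.0035,0],[0,0,0]]], hand=0.027)

```text
t: 7.37
position: [0.4622, 0.3034, 0.0598]
tcp_rot: [-0.017, 1.0, 0.001, 0.0]
contact_force: [0.1, -0.6, 0.3]
opening: 0.0269
grasp_force: 0.0
```

Emit:
arm_command(series=[[[0,0,-0.015],[0,0,0]],[[0,0,-0.045],[0,0,0]],[[0,0,-0.06],[0,0,0]],[[0.01,-0.1345,-0.06],[0,0,0]],[[0.01,-0.1345,-0.06],[0,0,0]],[[0.01,-0.1345,-0.06],[0,0,0]],[[0.01,-0.1345,-0.06],[0,0,0]],[[0.01,-0.1345,-0.06],[0,0,0]]])

```text
t: 8.03
position: [0.4559, 0.1655, 0.1197]
tcp_rot: [-0.015, 1.0, 0.0, -0.001]
contact_force: [1.0, 0.6, 0.7]
opening: 0.0269
grasp_force: 0.0
```

Run:
```python
from h import *
s=get_state();print(s["t"],s["position"],s["tcp_rot"])
im,d=read_camera("wrist");K,E=ext("wrist",s)
cv2.imwrite("pics/w3.png",im)
rel([.457,.1655,.062],np.pi/2+.032)
```

```text
8.0333 [0.45591903 0.1654865  0.11972033] [-1.51442029e-02  9.99885186e-01  6.76789604e-05 -5.13147617e-04]
pos [0.4568 0.1672 0.1199] shift [-0.0002 -0.0018  0.0579]
turn [ 0.0015  0.0001 -0.0003]
```

View pics/w3.png

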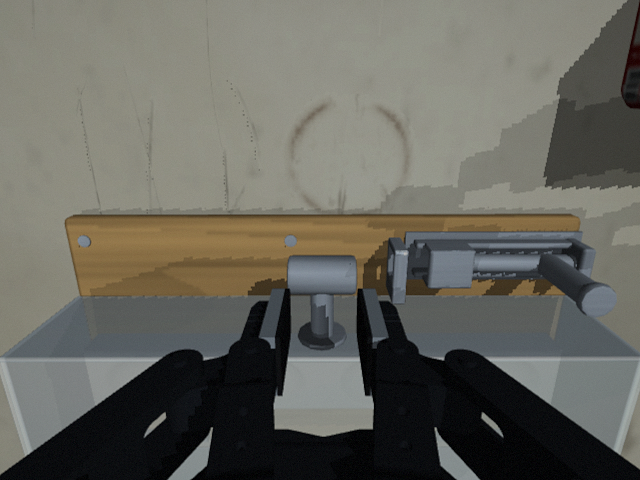

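The knob bar (322,275) lies centred between the fingers, and the tongue is clear of the eye at (398,265).

Emit:
arm_command(series=[[[0,0,0],[0,0,0]],[[0,0,0],[0,0,0]],[[0,0,0.015],[0,0,0]],[[0,0,0.03],[0,0,0]],[[0,0,0.045],[0,0,0]],[[0,0,0.058],[0,0,0]],[[0,0,0.058],[0,0,0]]], hand=0.052)

```text
t: 8.67
position: [0.4551, 0.1684, 0.0596]
tcp_rot: [-0.018, 1.0, -0.0, -0.002]
contact_force: [0.4, 1.1, 0.0]
opening: 0.0522
grasp_force: 0.0
```

Emit:
arm_command(series=[[[0,0,0],[0,0,0]],[[0,0,0],[0,0,0]],[[0,0,0],[0,0,0]],[[0,0,0],[0,0,0]],[[0,0,0],[0,0,0]]], hand=0.0, squeeze=30)

```text
t: 9.08
position: [0.4564, 0.1648, 0.0621]
tcp_rot: [-0.017, 1.0, -0.003, 0.0]
contact_force: [0.0, -8.3, -1.6]
opening: 0.0332
grasp_force: 32.8
```

Emit:
arm_command(series=[[[-0.006,-0.002,-0.015],[0,0,0]],[[-0.013,-0.002,-0.029],[0,0,0]],[[-0.022,-0.002,-0.043],[0,0,0]],[[-0.0315,-0.002,-0.055],[0,0,0]],[[-0.043,-0.002,-0.067],[0,0,0]],[[-0.055,-0.002,-0.077],[0,0,0]],[[-0.068,-0.002,-0.086],[0,0,0]],[[-0.082,-0.002,-0.094],[0,0,0]]])

```text
t: 9.75
position: [0.5376, 0.1674, 0.1566]
tcp_rot: [-0.017, 1.0, -0.001, -0.001]
contact_force: [-0.3, -3.5, -4.8]
opening: 0.0334
grasp_force: 30.5
```

Emit:
arm_command(series=[[[-0.015,0,-0.006],[0,0,0]],[[-0.03,0,-0.011],[0,0,0]],[[-0.046,0,-0.014],[0,0,0]],[[-0.062,0,-0.016],[0,0,0]],[[-0.078,0,-0.016],[0,0,0]],[[-0.094,0,-0.014],[0,0,0]],[[-0.109,0,-0.011],[0,0,0]],[[-0.117,0,-0.009],[0,0,0]]])

```text
t: 10.42
position: [0.6577, 0.1713, 0.1664]
tcp_rot: [-0.017, 1.0, -0.001, 0.002]
contact_force: [-0.3, -5.0, 4.9]
opening: 0.0334
grasp_force: 32.4
```

Emit:
arm_command(series=[[[-0.007,0,0.003],[0,0,0]],[[-0.007,0,0.003],[0,0,0]],[[-0.007,0,0.003],[0,0,0]]])

```text
t: 10.67
position: [0.6649, 0.1715, 0.164]
tcp_rot: [-0.016, 1.0, -0.001, 0.003]
contact_force: [2.5, -5.4, 4.3]
opening: 0.0335
grasp_force: 32.7
```

Emit:
arm_command(series=[[[0,0,0],[0,0,0]],[[0,0,0],[0,0,0]],[[0,0,0],[0,0,0]],[[0,0,-0.03],[0,0,0]],[[0,0,-0.07],[0,0,0]],[[0,0,-0.09],[0,0,0]],[[0,0,-0.09],[0,0,0]]], hand=0.052)

```text
t: 11.25
position: [0.665, 0.1737, 0.2582]
tcp_rot: [-0.017, 1.0, 0.002, 0.005]
contact_force: [0.5, -0.1, 0.8]
opening: 0.052
grasp_force: 0.0
```

Emit:
arm_command(series=[[[0.07,-0.233,0],[0,0,0.12]],[[0.07,-0.233,0],[0,0,0.24]],[[0.07,-0.233,0],[0,0,0.36]],[[0.07,-0.233,0],[0,0,0.48]],[[0.07,-0.233,0],[0,0,0.6]],[[0.07,-0.233,0],[0,0,0.72]],[[0.07,-0.233,0],[0,0,0.73]]], hand=0.07)

```text
t: 11.83
position: [0.5981, -0.0682, 0.2514]
tcp_rot: [0.346, 0.938, -0.001, -0.001]
contact_force: [0.6, -0.3, 1.0]
opening: 0.0702
grasp_force: 0.0
```

Run:
```python
from h import *
s=get_state();print(s["t"],s["position"],s["tcp_rot"],s["joint_pos"].round(2))
rel([.54,-.33,.25],.145)
```

```text
11.8333 [ 0.59813184 -0.06816633  0.25135541] [ 3.45799634e-01  9.38307278e-01 -1.29647186e-03 -6.20483071e-04] [-0.11  0.39  0.07  1.25 -0.    0.59]
pos [ 0.5981 -0.0682  0.2514] shift [-0.1257 -0.2369  0.002 ]
turn [-0.0028  0.0008  0.7196]
```

Emit:
arm_command(series=[[[-0.126,-0.237,0.002],[-0.002,0,0.12]],[[-0.126,-0.237,0.002],[-0.002,0,0.24]],[[-0.126,-0.237,0.002],[-0.002,0,0.36]],[[-0.126,-0.237,0.002],[-0.003,0.001,0.48]],[[-0.126,-0.237,0.002],[-0.003,0.001,0.6]],[[-0.126,-0.237,0.002],[-0.003,0.001,0.72]],[[-0.126,-0.237,0.002],[-0.003,0.001,0.72]],[[-0.126,-0.237,0.002],[-0.003,0.001,0.72]]], hand=0.07)

```text
t: 12.5
position: [0.5441, -0.3291, 0.2485]
tcp_rot: [0.652, 0.758, 0.001, -0.0]
contact_force: [0.8, 0.2, 0.3]
opening: 0.0702
grasp_force: 0.0
```

```bash
cat >> h.py <<'E'
def eggs(K,E,im,d,zlo=.050):
    P=cloud(d,K,E)
    m=((P[...,2]>zlo)&(P[...,2]<.085)&(d>0)).astype(np.uint8)
    h=cv2.cvtColor(im,cv2.COLOR_BGR2HSV);m&=((h[...,0]<25)&(h[...,1]>50)&(h[...,2]>30)).astype(np.uint8)
    n,l,st,_=cv2.connectedComponentsWithStats(m,connectivity=4)
    out=[]
    for i in range(1,n):
        if st[i,4]<400: continue
        q=P[l==i];A=lambda c:np.linalg.norm(q-c,axis=1)
        from scipy.optimize import least_squares
        def f(p):
            a=np.array([np.cos(p[2]),np.sin(p[2])]);w=q[:,:2]-p[:2]
            return np.sqrt(((w@a)/.031)**2+((w@[-a[1],a[0]])/.0225)**2+((q[:,2]-p[3])/.0225)**2)-1
        r=least_squares(f,[*q[:,:2].mean(0),1.7,.0475],loss='soft_l1',f_scale=.05)
        out.append(r.x);print("egg px",st[i,:5],"xy",r.x[:2].round(4),"yaw",r.x[2].round(3),"z",r.x[3].round(4),"cost",round(r.cost/len(q),4))
    return out
E
python3 - <<'E'
from h import *
s=get_state();print(s["t"],s["position"],s["tcp_rot"],s["joint_pos"].round(2))
im,d=read_camera("wrist");K,E=ext("wrist",s)
cv2.imwrite("pics/w4.png",im)
eggs(K,E,im,d)
E
```

```text
12.5 [ 0.54414871 -0.32910726  0.24849103] [ 6.52034860e-01  7.58187963e-01  1.23041045e-03 -2.02914153e-04] [-0.55  0.45  0.16  1.27  0.    0.88]
egg px [ 227  114   55   75 3407] xy [ 0.4821 -0.2968] yaw 1.737 z 0.0474 cost 0.0004
egg px [ 354  114   56   76 3393] xy [ 0.5848 -0.2816] yaw 1.71 z 0.0473 cost 0.0004
egg px [ 233  207   52   67 2782] xy [ 0.4932 -0.3717] yaw 1.732 z 0.0472 cost 0.0004
egg px [ 352  207   51   67 2760] xy [ 0.596  -0.3565] yaw 1.705 z 0.0473 cost 0.0004
```

View pics/w4.png

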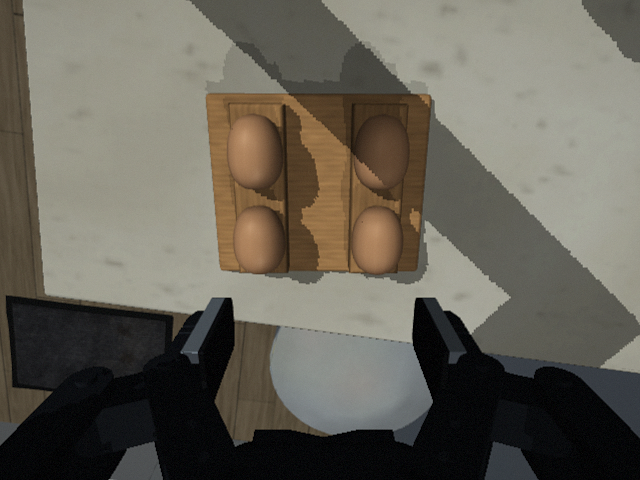

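Four eggs found: px (255,151), (382,151), (259,240), (378,240), heights right, consistent with the side camera.

Run:
```python
from h import *
im,d=read_camera("wrist");s=get_state();K,E=ext("wrist",s);eggs(K,E,im,d)
rel([.482,-.298,.045],.149)
```

```text
egg px [ 226  117   55   75 3381] xy [ 0.4825 -0.2954] yaw 1.738 z 0.0476 cost 0.0004
egg px [ 354  118   54   75 3364] xy [ 0.5851 -0.28  ] yaw 1.714 z 0.0475 cost 0.0004
egg px [ 232  210   52   67 2782] xy [ 0.4937 -0.3702] yaw 1.732 z 0.0475 cost 0.0004
egg px [ 351  210   51   67 2780] xy [ 0.5964 -0.3548] yaw 1.71 z 0.0475 cost 0.0004
pos [ 0.545  -0.3253  0.2488] shift [ 0.0358 -0.0585  0.2039]
turn [ 0.0022 -0.0041  0.0052]
```

Emit:
arm_command(series=[[[0.036,-0.058,0.04],[0,0,0]],[[0.036,-0.058,0.08],[0,0,0.005]],[[0.036,-0.058,0.115],[0,0,0.005]],[[0.036,-0.058,0.145],[0,0,0.005]],[[0.036,-0.058,0.17],[0,0,0.005]],[[0.036,-0.058,0.19],[0,0,0.005]],[[0.036,-0.058,0.203],[0,0,0.005]],[[0.036,-0.058,0.203],[0,0,0.005]]], hand=0.07)

```text
t: 13.27
position: [0.481, -0.2946, 0.0434]
tcp_rot: [0.651, 0.759, 0.002, -0.003]
contact_force: [-0.3, 0.4, 0.1]
opening: 0.0702
grasp_force: 0.0
```

Emit:
arm_command(series=[[[0,0,0],[0,0,0]],[[0,0,0],[0,0,0]],[[0,0,0],[0,0,0]],[[0,0,0],[0,0,0]],[[0,0,0],[0,0,0]]], hand=0.036, squeeze=20)

```text
t: 13.68
position: [0.4834, -0.2978, 0.0479]
tcp_rot: [0.652, 0.758, 0.003, 0.0]
contact_force: [-1.2, 2.9, 5.9]
opening: 0.0442
grasp_force: 21.4
```

Run:
```python
from h import *
s=get_state();print(s["t"],s["opening"],s["grasp_force"],s["contact_force"].round(1))
rel([.482,-.298,.2],.149)
```

```text
13.6833 0.04417640719672305 21.377068106085062 [-1.2  2.9  5.9]
pos [ 0.4834 -0.2978  0.0479] shift [ 0.0005 -0.0007 -0.1521]
turn [ 0.0044 -0.0027  0.0011]
```

Emit:
arm_command(series=[[[0,0,-0.008],[0,0,0]],[[0,0,-0.02],[0,0,0]],[[0,0,-0.04],[0,0,0]],[[0,0,-0.06],[0,0,0]],[[0,0,-0.08],[0,0,0]],[[0,0,-0.095],[0,0,0]],[[0,0,-0.1],[0,0,0]],[[0,0,-0.1],[0,0,0]]])

```text
t: 14.35
position: [0.484, -0.2998, 0.1487]
tcp_rot: [0.652, 0.758, 0.002, 0.002]
contact_force: [0.4, 0.7, -0.5]
opening: 0.0438
grasp_force: 20.6
```

Emit:
arm_command(series=[[[0.016,0.005,0],[0,0,0]],[[0.04,0.014,0],[0,0,0.02]],[[0.07,0.025,0],[0,0,0.04]],[[0.1,0.036,0],[0,0,0.06]],[[0.13,0.046,0],[0,0,0.08]],[[0.16,0.056,0],[0,0,0.1]],[[0.19,0.067,0],[0,0,0.116]],[[0.22,0.078,0],[0,0,0.116]]])

```text
t: 15.02
position: [0.5263, -0.068, 0.1461]
tcp_rot: [0.695, 0.719, 0.001, -0.001]
contact_force: [-0.3, -0.7, -1.1]
opening: 0.0439
grasp_force: 20.6
```

Run:
```python
from h import *
s=get_state();print(s["t"],s["opening"],s["grasp_force"],s["contact_force"].round(1))
rel([.5518,.0541,.12],.033)
```

```text
15.0167 0.04386725197162293 20.576599538326263 [-0.3 -0.7 -1.1]
pos [ 0.5263 -0.068   0.1461] shift [0.1212 0.0295 0.0265]
turn [ 0.0006 -0.0026 -0.0003]
```

Emit:
arm_command(series=[[[0.03,0.007,0.005],[0,0,0]],[[0.06,0.014,0.012],[0,0,0]],[[0.09,0.022,0.02],[0,0,0]],[[0.11,0.028,0.026],[0,0,0]],[[0.121,0.03,0.026],[0,0,0]],[[0.121,0.03,0.026],[0,0,0]],[[0.121,0.03,0.026],[0,0,0]],[[0.121,0.03,0.026],[0,0,0]]])

```text
t: 15.68
position: [0.5526, 0.0514, 0.1217]
tcp_rot: [0.696, 0.718, 0.001, -0.0]
contact_force: [-0.9, -1.0, -0.5]
opening: 0.0441
grasp_force: 20.6
```

Run:
```python
from h import *
im,d=read_camera("wrist");s=get_state();K,E=ext("wrist",s);print(s["t"],s["position"])
cv2.imwrite("pics/w5.png",im);np.save("pics/w5.npy",d);np.savez("pics/w5s.npz",**s)
rel([.5518,.0541,.049],.033)
```

```text
15.7333 [0.55268984 0.05121871 0.12183743]
pos [0.5527 0.0512 0.1218] shift [ 0.0028 -0.001   0.0728]
turn [ 0.0022 -0.002  -0.0011]
```

View pics/w5.png

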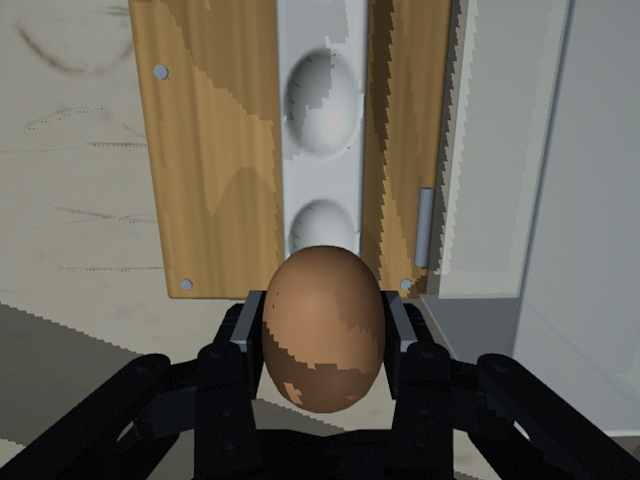

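Image: egg held at (323,330), dimple 1 rim spans (284..362, 47..158), ridge edges x≈281..366, base near corner (170,298).

Run:
```python
from h import *
s=dict(np.load("pics/w5s.npz"));K,E=ext("wrist",s);d=np.load("pics/w5.npy")
a=onplane([[323,47],[323,158],[284,102],[361,102],[279,60],[371,60],[284,200],[364,200]],.034,K,E);print(a[:,:2].round(4))
print(onplane([[170,298],[134,20]],.012,K,E)[:,:2].round(4))
Rz=R.from_euler('z',.033)
for p in [(0,-.038,.034),(-.105,-.163,.012)]:print((Rz.apply(p)+[.548,.168,0]).round(4))
im=cv2.imread("pics/w5.png");eggs(K,E,im,d,zlo=.10) if 0 else None
P=cloud(d,K,E);m=np.zeros((480,640),bool);m[250:400,270:375]=1;q=P[m&(d>0)&(P[...,2]>.1)]
from scipy.optimize import least_squares
y0=s["position"]
def f(p):
    yw=p[2];a=np.array([np.cos(yw),np.sin(yw)]);w=q[:,:2]-p[:2]
    return np.sqrt(((w@a)/.031)**2+((w@[-a[1],a[0]])/.0225)**2+((q[:,2]-p[3])/.0225)**2)-1
r=least_squares(f,[y0[0],y0[1],1.6,y0[2]],loss='soft_l1',f_scale=.05);print(len(q),"egg",r.x.round(4),"tcp",y0.round(4),r.cost/len(q))
```

```text
[[0.5487 0.1575]
 [0.5505 0.1029]
 [0.5294 0.131 ]
 [0.5692 0.1323]
 [0.5269 0.1509]
 [0.5729 0.1524]
 [0.5295 0.079 ]
 [0.5741 0.0805]]
[[0.4516 0.0041]
 [0.4469 0.1701]]
[0.5493 0.13   0.034 ]
[0.4484 0.0016 0.012 ]
14753 egg [0.5521 0.0531 1.6025 0.1211] tcp [0.5527 0.0512 0.1218] 0.000271578556254803
```

Emit:
arm_command(series=[[[0.002,0,0.012],[0.002,-0.002,0]],[[0.002,0,0.027],[0.002,-0.002,0]],[[0.002,0,0.042],[0.002,-0.002,0]],[[0.002,0,0.055],[0.002,-0.002,0]],[[0.002,0,0.063],[0.002,-0.002,0]],[[0.002,0,0.068],[0.002,-0.002,0]],[[0.002,0,0.071],[0.002,-0.002,0]],[[0.002,0,0.071],[0.002,-0.002,0]]])

```text
t: 16.4
position: [0.552, 0.0541, 0.0505]
tcp_rot: [0.695, 0.719, -0.0, -0.001]
contact_force: [-2.3, 0.3, -0.3]
opening: 0.0435
grasp_force: 20.7
```

Run:
```python
from h import *
im,d=read_camera("wrist");s=get_state();print(s["t"],s["contact_force"].round(1),s["opening"])
rel([.5518,.0531,.0487],.033)
```

```text
16.45 [-2.9 -0.5 -0.5] 0.044334669611770246
pos [0.5522 0.0543 0.0507] shift [-0.0012 -0.0004  0.002 ]
turn [-0.0012 -0.0005 -0.    ]
```

Emit:
arm_command(series=[[[-0.001,0,0.001],[0,0,0]],[[-0.001,0,0.0015],[0,0,0]],[[-0.001,0,0.0015],[0,0,0]]])

```text
t: 16.7
position: [0.5522, 0.0535, 0.0499]
tcp_rot: [0.695, 0.719, -0.0, -0.0]
contact_force: [-5.0, -1.5, 3.2]
opening: 0.0443
grasp_force: 20.6
```

Emit:
arm_command(series=[[[0,0,0],[0,0,0]],[[0,0,0],[0,0,0]],[[0,0,0],[0,0,0]],[[0,0,-0.01],[0,0,0]],[[0,0,-0.03],[0,0,0]],[[0,0,-0.06],[0,0,0]],[[0,0,-0.09],[0,0,0]],[[0,0,-0.11],[0,0,0]]], hand=0.058)

```text
t: 17.37
position: [0.5557, 0.054, 0.1633]
tcp_rot: [0.695, 0.719, 0.003, 0.002]
contact_force: [1.7, -0.3, -0.5]
opening: 0.058
grasp_force: 0.0
```

Run:
```python
from h import *
im,d=read_camera("wrist");s=get_state();K,E=ext("wrist",s);print(s["t"]);eggs(K,E,im,d)
rel([.54,-.29,.25],.149)
```

```text
17.4167
egg px [ 283  185   69   93 5265] xy [0.5546 0.0551] yaw 1.604 z 0.0505 cost 0.0003
pos [0.5579 0.0542 0.1669] shift [-0.3433 -0.0285 -0.084 ]
turn [ 0.0132 -0.0007 -0.1152]
```

Run:
```python
from h import *
im,d=read_camera("wrist");s=get_state();K,E=ext("wrist",s);print(s["t"]);eggs(K,E,im,d)
rel([.54,-.29,.25],.149)
```

```text
17.4667
egg px [ 279  187   68   89 4939] xy [0.5513 0.0548] yaw 1.608 z 0.0449 cost 0.0003
pos [0.5577 0.0542 0.1648] shift [-0.3433 -0.0283 -0.086 ]
turn [ 0.0124 -0.0007 -0.1153]
```

Emit:
arm_command(series=[[[-0.035,-0.003,-0.02],[0.012,0,-0.02]],[[-0.07,-0.006,-0.04],[0.012,0,-0.06]],[[-0.105,-0.009,-0.06],[0.012,0,-0.09]],[[-0.14,-0.012,-0.08],[0.012,0,-0.115]],[[-0.175,-0.015,-0.086],[0.012,0,-0.115]],[[-0.21,-0.018,-0.086],[0.012,0,-0.115]],[[-0.245,-0.021,-0.086],[0.012,0,-0.115]],[[-0.28,-0.023,-0.086],[0.012,0,-0.115]]], hand=0.07)

```text
t: 18.13
position: [0.5397, -0.229, 0.2455]
tcp_rot: [0.653, 0.758, -0.004, -0.003]
contact_force: [0.6, -0.2, 0.1]
opening: 0.0701
grasp_force: 0.0
```

Emit:
arm_command(series=[[[-0.035,0.002,0],[0,0,0]],[[-0.06,0.002,0],[0,0,0]],[[-0.064,0.002,0],[0,0,0]],[[-0.064,0.002,0],[0,0,0]],[[-0.064,0.002,0],[0,0,0]],[[-0.064,0.002,0],[0,0,0]]])

```text
t: 18.63
position: [0.5508, -0.2888, 0.2449]
tcp_rot: [0.652, 0.758, -0.004, -0.005]
contact_force: [-0.4, 0.3, -0.3]
opening: 0.07
grasp_force: 0.0
```

Run:
```python
from h import *
s=get_state();im,d=read_camera("wrist");K,E=ext("wrist",s);print(s["t"]);e=eggs(K,E,im,d)
rel([.585,-.283,.045],.149)
```

```text
18.6333
egg px [ 342  161   53   73 3152] xy [ 0.584  -0.2789] yaw 1.742 z 0.0476 cost 0.0004
egg px [ 223  247   50   64 2575] xy [ 0.4917 -0.3679] yaw 1.723 z 0.0473 cost 0.0004
egg px [ 339  249   50   64 2618] xy [ 0.5945 -0.3539] yaw 1.693 z 0.0473 cost 0.0004
pos [ 0.5509 -0.2886  0.245 ] shift [1.000e-04 3.690e-02 1.996e-01]
turn [-0.0117 -0.0018  0.0011]
```

Emit:
arm_command(series=[[[0.002,0.037,0.04],[-0.012,-0.002,0]],[[0.002,0.037,0.08],[-0.012,-0.002,0]],[[0.002,0.037,0.115],[-0.012,-0.002,0]],[[0.002,0.037,0.145],[-0.012,-0.002,0]],[[0.002,0.037,0.17],[-0.012,-0.002,0]],[[0.002,0.037,0.187],[-0.012,-0.002,0]],[[0.002,0.037,0.197],[-0.012,-0.002,0]],[[0.002,0.037,0.197],[-0.012,-0.002,0]]])

```text
t: 19.35
position: [0.5833, -0.2806, 0.0452]
tcp_rot: [0.652, 0.758, -0.001, -0.002]
contact_force: [-0.2, -0.3, -0.1]
opening: 0.0698
grasp_force: 0.0
```

Emit:
arm_command(series=[[[0,0,0],[0,0,0]],[[0,0,0],[0,0,0]],[[0,0,0],[0,0,0]],[[0,0,0],[0,0,0]],[[0,0,0],[0,0,0]]], hand=0.036, squeeze=20)

```text
t: 19.77
position: [0.5859, -0.283, 0.0492]
tcp_rot: [0.653, 0.758, 0.0, 0.002]
contact_force: [0.0, 1.4, 4.6]
opening: 0.0437
grasp_force: 21.7
```

Run:
```python
from h import *
s=get_state();print(s["t"],s["opening"],s["grasp_force"],s["contact_force"].round(1))
rel([.549,.130,.15],.033)
```

```text
19.7667 0.043738505246084525 21.710885718930513 [0.  1.4 4.6]
pos [ 0.5859 -0.283   0.0492] shift [ 0.4137  0.025  -0.1016]
turn [0.003  0.0018 0.1155]
```

Emit:
arm_command(series=[[[0,0,-0.008],[0,0,0]],[[0,0,-0.02],[0,0,0]],[[0,0,-0.04],[0,0,0]],[[0,0,-0.06],[0,0,0]],[[0,0,-0.08],[0,0,0]],[[0,0,-0.095],[0,0,0]],[[0,0,-0.1],[0,0,0]],[[0,0,-0.1],[0,0,0]]])

```text
t: 20.43
position: [0.5859, -0.2832, 0.1496]
tcp_rot: [0.653, 0.758, 0.0, 0.002]
contact_force: [-0.1, 0.3, -1.5]
opening: 0.0433
grasp_force: 21.3
```

Emit:
arm_command(series=[[[0.015,0,0],[0,0,0]],[[0.04,0,0],[0,0,0.02]],[[0.07,0.004,0],[0,0,0.04]],[[0.1,0.006,0],[0,0,0.06]],[[0.13,0.008,0],[0,0,0.08]],[[0.16,0.01,0],[0,0,0.1]],[[0.19,0.012,0],[0,0,0.115]],[[0.22,0.014,0],[0,0,0.115]]])

```text
t: 21.1
position: [0.5641, -0.0606, 0.1457]
tcp_rot: [0.695, 0.719, -0.001, -0.001]
contact_force: [0.7, 0.5, -1.0]
opening: 0.0439
grasp_force: 21.4
```

Emit:
arm_command(series=[[[0.03,-0.013,0],[0,0,0]],[[0.06,-0.013,0],[0,0,0]],[[0.09,-0.013,0],[0,0,0]],[[0.12,-0.013,0],[0,0,0]],[[0.15,-0.013,0],[0,0,0]],[[0.175,-0.013,0.01],[0,0,0]],[[0.19,-0.013,0.015],[0,0,0]],[[0.195,-0.013,0.02],[0,0,0]]])

```text
t: 21.77
position: [0.5445, 0.1342, 0.1253]
tcp_rot: [0.694, 0.72, -0.001, -0.001]
contact_force: [0.2, -0.9, -0.6]
opening: 0.0439
grasp_force: 21.4
```

Emit:
arm_command(series=[[[0,0,0],[0,0,0]],[[0,0,0],[0,0,0]],[[0,0,0],[0,0,0]]])

```text
t: 22.02
position: [0.5462, 0.1306, 0.1269]
tcp_rot: [0.696, 0.719, -0.001, 0.0]
contact_force: [-0.5, -0.1, -0.9]
opening: 0.0438
grasp_force: 21.4
```

```bash
cat >> h.py <<'E'
def held(K,E,d,y0):
    from scipy.optimize import least_squares
    P=cloud(d,K,E);m=np.zeros((480,640),bool);m[250:400,270:375]=1;q=P[m&(d>0)&(P[...,2]>y0[2]-.02)]
    def f(p):
        a=np.array([np.cos(p[2]),np.sin(p[2])]);w=q[:,:2]-p[:2]
        return np.sqrt(((w@a)/.031)**2+((w@[-a[1],a[0]])/.0225)**2+((q[:,2]-p[3])/.0225)**2)-1
    r=least_squares(f,[y0[0],y0[1],1.6,y0[2]],loss='soft_l1',f_scale=.05);print(len(q),"held egg",r.x.round(4),"tcp",y0.round(4),r.cost/len(q))
E
python3 - <<'E'
from h import *
s=get_state();im,d=read_camera("wrist");K,E=ext("wrist",s);print(s["t"],s["opening"],s["grasp_force"])
held(K,E,d,s["position"])
cv2.imwrite("pics/w6.png",im);np.save("pics/w6.npy",d);np.savez("pics/w6s.npz",**s)
rel([.5485,.130,.0495],.033)
E
```

```text
22.0167 0.04381778536774258 21.366619504988194
14601 held egg [0.5455 0.1349 1.6155 0.1247] tcp [0.5462 0.1306 0.1269] 0.000284870065710168
pos [0.5465 0.1305 0.1272] shift [-0.0005  0.0019  0.0777]
turn [ 0.0003  0.0011 -0.0009]
```

View pics/w6.png

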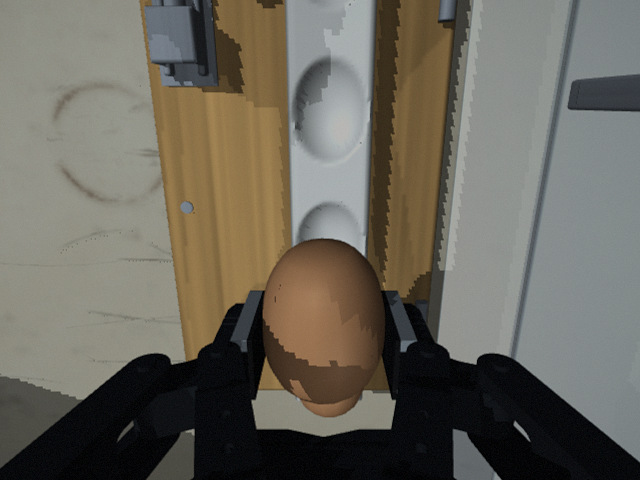

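Dimple 2 rim spans (293..369, 55..162); held egg (323,320), egg 0 seated behind at (330,405).

Run:
```python
from h import *
s=dict(np.load("pics/w6s.npz"));K,E=ext("wrist",s);d=np.load("pics/w6.npy")
a=onplane([[331,55],[331,162],[293,108],[369,108],[290,60],[376,60],[292,200],[370,200]],.034,K,E)[:,:2];print(a.round(4))
c=np.array([a[2:4,0].mean(),a[:2,1].mean()]);print("pocket1 by camera",c+.076*np.array([np.sin(.033),-np.cos(.033)]))
```

```text
[[0.5461 0.2336]
 [0.5482 0.1793]
 [0.5269 0.2071]
 [0.5673 0.2085]
 [0.5252 0.2306]
 [0.5692 0.232 ]
 [0.5268 0.157 ]
 [0.5713 0.1585]]
pocket1 by camera [0.54961203 0.13050103]
```

Emit:
arm_command(series=[[[-0.0035,0.0035,0.012],[0,0,0]],[[-0.0035,0.0035,0.027],[0,0,0]],[[-0.0035,0.0035,0.042],[0,0,0]],[[-0.0035,0.0035,0.055],[0,0,0]],[[-0.0035,0.0035,0.063],[0,0,0]],[[-0.0035,0.0035,0.069],[0,0,0]],[[-0.0035,0.0035,0.073],[0,0,0]],[[-0.0035,0.0035,0.074],[0,0,0]]])

```text
t: 22.73
position: [0.5502, 0.1278, 0.0529]
tcp_rot: [0.695, 0.719, -0.0, 0.0]
contact_force: [0.8, 0.9, 0.5]
opening: 0.0438
grasp_force: 21.4
```

Emit:
arm_command(series=[[[0,0,0],[0,0,0]],[[0,0,0],[0,0,0]]])

```text
t: 22.9
position: [0.5507, 0.1282, 0.0538]
tcp_rot: [0.695, 0.719, 0.0, 0.001]
contact_force: [0.4, 1.0, -0.3]
opening: 0.0439
grasp_force: 21.4
```

Emit:
arm_command(series=[[[0,-0.001,0.001],[0,0,0]],[[0,-0.001,0.002],[0,0,0]],[[0,-0.001,0.0025],[0,0,0]],[[0,-0.001,0.0025],[0,0,0]]])

```text
t: 23.23
position: [0.5491, 0.1282, 0.0507]
tcp_rot: [0.695, 0.719, -0.0, 0.0]
contact_force: [-0.4, -0.4, -0.8]
opening: 0.0435
grasp_force: 21.4
```

Emit:
arm_command(series=[[[0,0,0.0008],[0,0,0]],[[0,0,0.001],[0,0,0]],[[0,0,0.001],[0,0,0]]])

```text
t: 23.48
position: [0.5494, 0.1281, 0.0499]
tcp_rot: [0.695, 0.719, 0.0, 0.001]
contact_force: [-1.1, -0.3, 0.7]
opening: 0.0436
grasp_force: 21.5
```

Emit:
arm_command(series=[[[0,0,0],[0,0,0]],[[0,0,0],[0,0,0]],[[0,0,0],[0,0,0]],[[0,0,-0.01],[0,0,0]],[[0,0,-0.03],[0,0,0]],[[0,0,-0.06],[0,0,0]],[[0,0,-0.09],[0,0,0]],[[0,0,-0.11],[0,0,0]]], hand=0.058)

```text
t: 24.15
position: [0.5501, 0.1284, 0.1632]
tcp_rot: [0.695, 0.719, 0.001, 0.001]
contact_force: [0.4, 0.0, -0.8]
opening: 0.0583
grasp_force: 0.0
```

Emit:
arm_command(series=[[[-0.035,0,-0.02],[0,0,0]],[[-0.07,0,-0.04],[0,0,0]],[[-0.105,0,-0.06],[0,0,0]],[[-0.14,0,-0.08],[0,0,0]],[[-0.175,0,-0.086],[0,0,0]],[[-0.19,0,-0.086],[0,0,0]],[[-0.19,0,-0.086],[0,0,0]],[[-0.19,0,-0.086],[0,0,0]]], hand=0.07)

```text
t: 24.82
position: [0.5553, -0.0624, 0.2465]
tcp_rot: [0.696, 0.718, 0.0, 0.0]
contact_force: [-0.6, 0.8, -0.6]
opening: 0.0697
grasp_force: 0.0
```

Run:
```python
from h import *
s=get_state();im,d=read_camera("wrist");K,E=ext("wrist",s);print(s["t"]);e=eggs(K,E,im,d)
rel([.54,-.29,.25],.149)
```

```text
24.8167
egg px [ 295    6   59   87 4234] xy [0.5516 0.0543] yaw 1.605 z 0.047 cost 0.0004
egg px [612 345  28  48 838] xy [ 0.868  -0.2239] yaw 2.281 z 0.0587 cost 0.0015
pos [ 0.5552 -0.0614  0.2461] shift [-0.2279 -0.0227 -0.0039]
turn [ 0.0003 -0.     -0.116 ]
```

Emit:
arm_command(series=[[[-0.04,-0.004,0],[0,0,-0.06]],[[-0.08,-0.008,0],[0,0,-0.116]],[[-0.12,-0.012,0],[0,0,-0.116]],[[-0.16,-0.016,0],[0,0,-0.116]],[[-0.2,-0.02,0],[0,0,-0.116]],[[-0.228,-0.023,-0.004],[0,0,-0.116]],[[-0.228,-0.023,-0.004],[0,0,-0.116]],[[-0.228,-0.023,-0.004],[0,0,-0.116]]])

```text
t: 25.53
position: [0.5403, -0.2902, 0.2495]
tcp_rot: [0.653, 0.758, 0.0, -0.0]
contact_force: [0.2, -0.0, -0.1]
opening: 0.0703
grasp_force: 0.0
```

Run:
```python
from h import *
s=get_state();im,d=read_camera("wrist");K,E=ext("wrist",s);print(s["t"]);e=eggs(K,E,im,d)
rel([.493,-.372,.045],.149);rel([.596,-.357,.045])
```

```text
25.5333
egg px [ 234  245   49   64 2549] xy [ 0.4919 -0.3677] yaw 1.708 z 0.0473 cost 0.0004
egg px [ 349  247   49   64 2539] xy [ 0.5948 -0.3541] yaw 1.687 z 0.0473 cost 0.0004
pos [ 0.5402 -0.2891  0.2495] shift [-0.0751 -0.0591  0.2045]
turn [-0.0003 -0.0009  0.0013]
pos [ 0.5402 -0.2891  0.2495] shift [-0.0757  0.045   0.2044]
```

Emit:
arm_command(series=[[[-0.03,-0.03,0.02],[0,0,0]],[[-0.06,-0.05,0.05],[0,0,0]],[[-0.0745,-0.058,0.09],[0,0,0]],[[-0.0745,-0.058,0.125],[0,0,0]],[[-0.0745,-0.058,0.155],[0,0,0]],[[-0.0745,-0.058,0.18],[0,0,0]],[[-0.0745,-0.058,0.197],[0,0,0]],[[-0.0745,-0.058,0.202],[0,0,0]]])

```text
t: 26.25
position: [0.4923, -0.3686, 0.0444]
tcp_rot: [0.651, 0.759, -0.0, -0.003]
contact_force: [-1.1, 0.8, -0.1]
opening: 0.07
grasp_force: 0.0
```

Emit:
arm_command(series=[[[0,0,0],[0,0,0]],[[0,0,0],[0,0,0]],[[0,0,0],[0,0,0]],[[0,0,0],[0,0,0]],[[0,0,0],[0,0,0]]], hand=0.036, squeeze=20)

```text
t: 26.67
position: [0.4948, -0.3729, 0.0494]
tcp_rot: [0.652, 0.758, 0.0, 0.001]
contact_force: [-0.7, 0.4, 1.3]
opening: 0.0438
grasp_force: 20.7
```

Run:
```python
from h import *
s=get_state();print(s["t"],s["opening"],s["grasp_force"],s["contact_force"].round(1))
rel([.5468,.206,.15],.033)
```

```text
26.6667 0.043772837841159415 20.738094672560692 [-0.7  0.4  1.3]
pos [ 0.4948 -0.3729  0.0494] shift [ 0.5645  0.1381 -0.1014]
turn [0.0023 0.0018 0.1169]
```

Emit:
arm_command(series=[[[0,0,-0.008],[0,0,0]],[[0,0,-0.02],[0,0,0]],[[0,0,-0.04],[0,0,0]],[[0,0,-0.06],[0,0,0]],[[0,0,-0.08],[0,0,0]],[[0,0,-0.095],[0,0,0]],[[0,0,-0.1],[0,0,0]],[[0,0,-0.1],[0,0,0]]])

```text
t: 27.33
position: [0.4953, -0.3737, 0.1505]
tcp_rot: [0.652, 0.758, 0.0, 0.003]
contact_force: [0.7, 0.0, 0.3]
opening: 0.0439
grasp_force: 20.7
```

Emit:
arm_command(series=[[[0.015,0.004,0],[0,0,0]],[[0.038,0.009,0],[0,0,0]],[[0.065,0.016,0],[0,0,0]],[[0.09,0.022,0],[0,0,0]],[[0.115,0.028,0],[0,0,0]],[[0.14,0.034,0],[0,0,0]],[[0.165,0.04,0],[0,0,0]],[[0.188,0.046,0],[0,0,0]]])

```text
t: 28.0
position: [0.51, -0.1774, 0.1465]
tcp_rot: [0.652, 0.758, -0.0, -0.001]
contact_force: [0.4, 0.2, -0.7]
opening: 0.0439
grasp_force: 20.7
```

Emit:
arm_command(series=[[[0.023,0.006,0],[0,0,0.02]],[[0.046,0.012,0],[0,0,0.04]],[[0.07,0.017,0],[0,0,0.06]],[[0.094,0.023,0],[0,0,0.08]],[[0.118,0.029,0],[0,0,0.1]],[[0.141,0.035,0],[0,0,0.117]],[[0.165,0.04,0],[0,0,0.117]],[[0.188,0.046,0],[0,0,0.117]]])

```text
t: 28.67
position: [0.5271, 0.0147, 0.1464]
tcp_rot: [0.695, 0.719, -0.001, -0.001]
contact_force: [0.2, 0.3, 0.3]
opening: 0.0434
grasp_force: 20.7
```

Emit:
arm_command(series=[[[0.03,0.004,0],[0,0,0]],[[0.06,0.008,0],[0,0,0]],[[0.09,0.012,0],[0,0,0]],[[0.12,0.015,0],[0,0,0]],[[0.15,0.019,0],[0,0,0]],[[0.175,0.022,0.01],[0,0,0]],[[0.19,0.0235,0.02],[0,0,0]],[[0.192,0.0235,0.022],[0,0,0]]])

```text
t: 29.33
position: [0.5441, 0.2078, 0.1226]
tcp_rot: [0.694, 0.72, -0.002, -0.001]
contact_force: [0.3, -0.4, -1.7]
opening: 0.0436
grasp_force: 20.7
```

Emit:
arm_command(series=[[[0,0,0],[0,0,0]],[[0,0,0],[0,0,0]],[[0,0,0],[0,0,0]]])

```text
t: 29.58
position: [0.5458, 0.2042, 0.1255]
tcp_rot: [0.696, 0.718, -0.001, 0.0]
contact_force: [0.4, 0.6, -1.3]
opening: 0.0442
grasp_force: 20.7
```

Run:
```python
from h import *
s=get_state();im,d=read_camera("wrist");K,E=ext("wrist",s);print(s["t"],s["opening"],s["grasp_force"])
held(K,E,d,s["position"])
cv2.imwrite("pics/w7.png",im)
rel([.5475,.206,.0515],.033)
```

```text
29.5833 0.044207600288251686 20.650963447988033
14636 held egg [0.5451 0.2086 1.5928 0.1233] tcp [0.5458 0.2042 0.1255] 0.0002996590130237812
pos [0.5461 0.2042 0.1258] shift [0.0018 0.0015 0.0743]
turn [ 0.0003  0.0011 -0.0021]
```

Emit:
arm_command(series=[[[0,0.001,0.012],[0,0,0]],[[0,0.001,0.027],[0,0,0]],[[0,0.001,0.042],[0,0,0]],[[0,0.001,0.055],[0,0,0]],[[0,0.001,0.063],[0,0,0]],[[0,0.001,0.069],[0,0,0]],[[0,0.001,0.072],[0,0,0]],[[0,0.001,0.073],[0,0,0]]])

```text
t: 30.3
position: [0.5476, 0.205, 0.0525]
tcp_rot: [0.696, 0.718, 0.0, 0.001]
contact_force: [-0.2, -0.7, -1.1]
opening: 0.0438
grasp_force: 20.8
```

Emit:
arm_command(series=[[[0,0,0.001],[0,0,0]],[[0,0,0.0015],[0,0,0]],[[0,0,0.0015],[0,0,0]]])

```text
t: 30.55
position: [0.548, 0.2054, 0.0519]
tcp_rot: [0.696, 0.718, 0.001, 0.001]
contact_force: [-1.1, -1.6, 1.5]
opening: 0.0439
grasp_force: 20.9
```

Emit:
arm_command(series=[[[-0.001,-0.001,0.0005],[0,0,0]],[[-0.001,-0.001,0.0015],[0,0,0]],[[-0.001,-0.001,0.0015],[0,0,0]]])

```text
t: 30.8
position: [0.547, 0.2044, 0.0502]
tcp_rot: [0.696, 0.718, 0.001, 0.001]
contact_force: [-0.1, -1.8, 4.3]
opening: 0.044
grasp_force: 21.1
```

Emit:
arm_command(series=[[[0,0,0],[0,0,0]],[[0,0,0],[0,0,0]],[[0,0,0],[0,0,0]],[[0,0,-0.01],[0,0,0]],[[0,0,-0.03],[0,0,0]],[[0,0,-0.06],[0,0,0]],[[0,0,-0.09],[0,0,0]],[[0,0,-0.11],[0,0,0]]], hand=0.058)

```text
t: 31.47
position: [0.5471, 0.205, 0.1631]
tcp_rot: [0.695, 0.719, 0.002, 0.001]
contact_force: [1.1, 0.5, -0.7]
opening: 0.0581
grasp_force: 0.0
```

Emit:
arm_command(series=[[[-0.035,0,-0.02],[0,0,0]],[[-0.07,0,-0.04],[0,0,0]],[[-0.105,0,-0.06],[0,0,0]],[[-0.14,0,-0.08],[0,0,0]],[[-0.175,0,-0.086],[0,0,0]],[[-0.19,0,-0.086],[0,0,0]],[[-0.19,0,-0.086],[0,0,0]],[[-0.19,0,-0.086],[0,0,0]]], hand=0.07)

```text
t: 32.13
position: [0.5523, 0.014, 0.2465]
tcp_rot: [0.696, 0.718, 0.0, 0.0]
contact_force: [0.2, 1.4, -0.5]
opening: 0.0697
grasp_force: 0.0
```

Run:
```python
from h import *
s=get_state();im,d=read_camera("wrist");K,E=ext("wrist",s);print(s["t"]);e=eggs(K,E,im,d)
rel([.56,-.31,.25],.152)
```

```text
32.1333
egg px [ 295    5   60   88 4275] xy [0.5491 0.1314] yaw 1.622 z 0.0476 cost 0.0004
egg px [ 298  115   54   75 3375] xy [0.5517 0.0546] yaw 1.604 z 0.047 cost 0.0004
pos [0.5522 0.0149 0.2461] shift [-0.325  -0.0026 -0.0039]
turn [ 0.0006 -0.     -0.1199]
```

Eggs 0 and 1 seated. On to the last one.

Emit:
arm_command(series=[[[-0.04,0,0],[0,0,-0.06]],[[-0.08,0,0],[0,0,-0.12]],[[-0.12,0,0],[0,0,-0.12]],[[-0.16,0,0],[0,0,-0.12]],[[-0.2,0,0],[0,0,-0.12]],[[-0.24,-0.002,0],[0,0,-0.12]],[[-0.28,-0.003,-0.004],[0,0,-0.12]],[[-0.31,-0.003,-0.004],[0,0,-0.12]]])

```text
t: 32.85
position: [0.5598, -0.2967, 0.25]
tcp_rot: [0.651, 0.759, -0.0, 0.001]
contact_force: [0.6, 0.3, 0.4]
opening: 0.0701
grasp_force: 0.0
```

Emit:
arm_command(series=[[[-0.015,0,0],[0,0,0]],[[-0.015,0,0],[0,0,0]],[[-0.015,0,0],[0,0,0]]])

```text
t: 33.1
position: [0.562, -0.3092, 0.2491]
tcp_rot: [0.651, 0.759, 0.0, -0.001]
contact_force: [0.1, 0.5, -0.3]
opening: 0.0697
grasp_force: 0.0
```

Run:
```python
from h import *
s=get_state();im,d=read_camera("wrist");K,E=ext("wrist",s);print(s["t"]);e=eggs(K,E,im,d)
rel([.597,-.356,.047],.152)
```

```text
33.1
egg px [ 330  222   50   66 2678] xy [ 0.5965 -0.3533] yaw 1.699 z 0.0473 cost 0.0004
pos [ 0.5619 -0.3084  0.2494] shift [-0.0526  0.0274  0.2023]
turn [-0.0005 -0.001   0.0021]
```

Emit:
arm_command(series=[[[-0.03,0.015,0.02],[0,0,0]],[[-0.0525,0.0275,0.05],[0,0,0]],[[-0.0525,0.0275,0.09],[0,0,0]],[[-0.0525,0.0275,0.125],[0,0,0]],[[-0.0525,0.0275,0.155],[0,0,0]],[[-0.0525,0.0275,0.18],[0,0,0]],[[-0.0525,0.0275,0.197],[0,0,0]],[[-0.0525,0.0275,0.201],[0,0,0]]])

```text
t: 33.82
position: [0.5949, -0.3538, 0.045]
tcp_rot: [0.65, 0.76, -0.001, -0.004]
contact_force: [0.1, 0.1, 0.3]
opening: 0.0705
grasp_force: 0.0
```

Emit:
arm_command(series=[[[0,0,0],[0,0,0]],[[0,0,0],[0,0,0]],[[0,0,0],[0,0,0]],[[0,0,0],[0,0,0]],[[0,0,0],[0,0,0]]], hand=0.036, squeeze=20)

```text
t: 34.23
position: [0.5979, -0.3583, 0.0507]
tcp_rot: [0.651, 0.759, 0.0, 0.002]
contact_force: [0.9, 0.9, 1.0]
opening: 0.0438
grasp_force: 21.2
```

Run:
```python
from h import *
s=get_state();print(s["t"],s["opening"],s["grasp_force"],s["contact_force"].round(1))
rel([.5445,.281,.15],.033)
```

```text
34.2333 0.04380510204159443 21.244376823306084 [0.9 0.9 1. ]
pos [ 0.5979 -0.3583  0.0507] shift [ 0.6397  0.0448 -0.1007]
turn [0.0027 0.0021 0.1197]
```

Emit:
arm_command(series=[[[0,0,-0.008],[0,0,0]],[[0,0,-0.02],[0,0,0]],[[0,0,-0.04],[0,0,0]],[[0,0,-0.06],[0,0,0]],[[0,0,-0.08],[0,0,0]],[[0,0,-0.095],[0,0,0]],[[0,0,-0.1],[0,0,0]],[[0,0,-0.1],[0,0,0]]])

```text
t: 34.9
position: [0.5982, -0.3588, 0.1522]
tcp_rot: [0.651, 0.759, 0.0, 0.003]
contact_force: [0.2, 0.5, 0.1]
opening: 0.0438
grasp_force: 21.2
```

Emit:
arm_command(series=[[[0.015,0.001,0],[0,0,0]],[[0.04,0.003,0],[0,0,0]],[[0.07,0.005,0],[0,0,0]],[[0.1,0.007,0],[0,0,0]],[[0.13,0.009,0],[0,0,0]],[[0.16,0.011,0],[0,0,0]],[[0.187,0.013,0],[0,0,0]],[[0.213,0.015,0],[0,0,0]]])

```text
t: 35.57
position: [0.5781, -0.1434, 0.1478]
tcp_rot: [0.651, 0.759, -0.0, -0.001]
contact_force: [0.3, 0.6, -0.7]
opening: 0.0436
grasp_force: 21.2
```

Emit:
arm_command(series=[[[0.026,0.002,0],[0,0,0.02]],[[0.053,0.004,0],[0,0,0.04]],[[0.08,0.006,0],[0,0,0.06]],[[0.107,0.008,0],[0,0,0.08]],[[0.133,0.009,0],[0,0,0.1]],[[0.16,0.011,0],[0,0,0.12]],[[0.187,0.013,0],[0,0,0.12]],[[0.213,0.015,0],[0,0,0.12]]])

```text
t: 36.23
position: [0.5606, 0.069, 0.1478]
tcp_rot: [0.695, 0.719, -0.001, -0.0]
contact_force: [-0.3, 0.0, -1.5]
opening: 0.0438
grasp_force: 21.2
```

Emit:
arm_command(series=[[[0.03,-0.0015,0],[0,0,0]],[[0.06,-0.003,0],[0,0,0]],[[0.09,-0.0045,0],[0,0,0]],[[0.12,-0.006,0],[0,0,0]],[[0.15,-0.0075,0],[0,0,0]],[[0.18,-0.009,0.01],[0,0,0]],[[0.205,-0.0105,0.02],[0,0,0]],[[0.2135,-0.0105,0.022],[0,0,0]]])

```text
t: 36.9
position: [0.5424, 0.2836, 0.1241]
tcp_rot: [0.694, 0.72, -0.001, -0.001]
contact_force: [0.0, -0.9, -1.0]
opening: 0.0435
grasp_force: 21.2
```

Emit:
arm_command(series=[[[0,0,0],[0,0,0]],[[0,0,0],[0,0,0]],[[0,0,0],[0,0,0]]])

```text
t: 37.15
position: [0.5443, 0.2795, 0.1266]
tcp_rot: [0.696, 0.718, -0.001, 0.001]
contact_force: [0.5, -0.4, -0.8]
opening: 0.0437
grasp_force: 21.2
```

Run:
```python
from h import *
s=get_state();im,d=read_camera("wrist");K,E=ext("wrist",s);print(s["t"],s["opening"],s["grasp_force"])
held(K,E,d,s["position"])
cv2.imwrite("pics/w8.png",im)
rel([.5445,.281,.0515],.033)
```

```text
37.15 0.04371040762497759 21.183123774826527
14485 held egg [0.5438 0.2835 1.5925 0.1232] tcp [0.5443 0.2795 0.1266] 0.0003146227962871523
pos [0.5446 0.2793 0.1269] shift [ 0.0018 -0.0001  0.0754]
turn [ 0.0005  0.0012 -0.0021]
```

Emit:
arm_command(series=[[[0,0,0.012],[0,0,0]],[[0,0,0.027],[0,0,0]],[[0,0,0.042],[0,0,0]],[[0,0,0.055],[0,0,0]],[[0,0,0.063],[0,0,0]],[[0,0,0.069],[0,0,0]],[[0,0,0.072],[0,0,0]],[[0,0,0.0725],[0,0,0]]])

```text
t: 37.87
position: [0.5445, 0.2802, 0.054]
tcp_rot: [0.696, 0.718, -0.0, 0.0]
contact_force: [0.1, 0.9, -0.2]
opening: 0.0437
grasp_force: 21.2
```

Emit:
arm_command(series=[[[0,0,0.001],[0,0,0]],[[0,0,0.001],[0,0,0]],[[0,0,0.001],[0,0,0]]])

```text
t: 38.12
position: [0.5448, 0.281, 0.0537]
tcp_rot: [0.695, 0.719, 0.0, 0.001]
contact_force: [-0.2, -0.2, -0.4]
opening: 0.0438
grasp_force: 21.2
```

Emit:
arm_command(series=[[[-0.0005,0,0.0005],[0,0,0]],[[-0.0005,0,0.0012],[0,0,0]],[[-0.0005,0,0.0018],[0,0,0]],[[-0.0005,0,0.0018],[0,0,0]]])

```text
t: 38.45
position: [0.5447, 0.2802, 0.0517]
tcp_rot: [0.695, 0.719, 0.0, 0.001]
contact_force: [-0.1, -1.3, 3.3]
opening: 0.0438
grasp_force: 21.4
```

Emit:
arm_command(series=[[[0,0,0],[0,0,0]],[[0,0,0],[0,0,0]],[[0,0,0],[0,0,0]],[[0,0,-0.01],[0,0,0]],[[0,0,-0.04],[0,0,0]],[[0,0,-0.08],[0,0,0]],[[0,0,-0.12],[0,0,0]],[[0,0,-0.16],[0,0,0]]], hand=0.058)

```text
t: 39.12
position: [0.5438, 0.2801, 0.2136]
tcp_rot: [0.695, 0.719, -0.0, 0.0]
contact_force: [1.2, 1.2, -0.3]
opening: 0.0588
grasp_force: 0.0
```

Emit:
arm_command(series=[[[-0.03,0,-0.04],[0,0,-0.12]],[[-0.06,0,-0.05],[0,0,-0.24]],[[-0.09,0,-0.05],[0,0,-0.36]],[[-0.11,0,-0.05],[0,0,-0.48]],[[-0.11,0,-0.05],[0,0,-0.6]],[[-0.11,0,-0.05],[0,0,-0.72]],[[-0.11,0,-0.05],[0,0,-0.785]],[[-0.11,0,-0.05],[0,0,-0.785]]])

```text
t: 39.78
position: [0.5478, 0.1701, 0.2622]
tcp_rot: [0.368, 0.93, 0.0, 0.001]
contact_force: [0.6, -0.2, -0.8]
opening: 0.0578
grasp_force: 0.0
```

Emit:
arm_command(series=[[[0,0,0],[0,0,-0.12]],[[0,0,0],[0,0,-0.24]],[[0,0,0],[0,0,-0.36]],[[0,0,0],[0,0,-0.48]],[[0,0,0],[0,0,-0.6]],[[0,0,0],[0,0,-0.72]],[[0,0,0],[0,0,-0.785]],[[0,0,0],[0,0,-0.785]]], hand=0.052)

```text
t: 40.45
position: [0.5478, 0.1706, 0.2618]
tcp_rot: [-0.016, 1.0, -0.0, 0.0]
contact_force: [-1.2, -0.5, 0.3]
opening: 0.0519
grasp_force: 0.0
```

Run:
```python
from h import *
s=get_state();im,d=read_camera("wrist");K,E=ext("wrist",s);print(s["t"]);e=eggs(K,E,im,d)
cv2.imwrite("pics/w9.png",im)
rel([.664,.1715,.24],np.pi/2+.033)
```

```text
40.45
egg px [ 156  173   71   50 2834] xy [0.5511 0.0547] yaw 1.595 z 0.047 cost 0.0004
egg px [ 245  173   69   50 2815] xy [0.5485 0.1317] yaw 1.61 z 0.0476 cost 0.0004
egg px [ 331  173   69   50 2797] xy [0.5461 0.2075] yaw 1.589 z 0.0475 cost 0.0004
egg px [ 417  173   71   50 2832] xy [0.5437 0.2827] yaw 1.591 z 0.0472 cost 0.0004
pos [0.5478 0.1706 0.2617] shift [-0.1162 -0.0025  0.0218]
turn [-0.0006  0.0007 -0.0038]
```

View pics/w9.png

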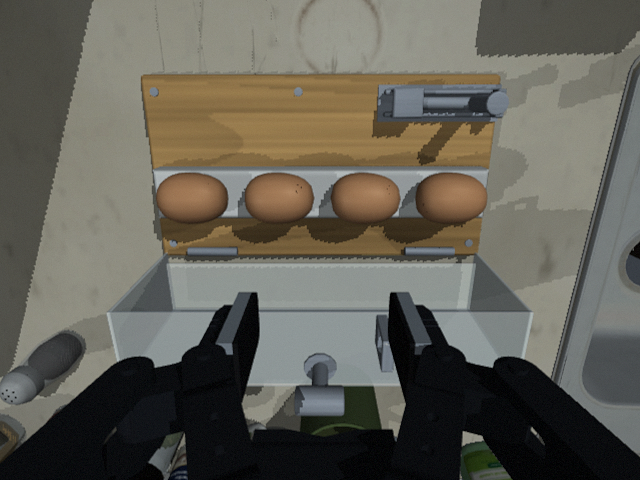

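All four eggs lie lengthways at (192,198), (279,198), (366,198), (452,198), with camera heights right at 47 mm; lid open, knob (320,400).

Emit:
arm_command(series=[[[-0.04,-0.001,0.005],[0,0,0]],[[-0.08,-0.002,0.01],[0,0,0]],[[-0.11,-0.002,0.015],[0,0,0]],[[-0.1165,-0.002,0.02],[0,0,0]],[[-0.1165,-0.002,0.022],[0,0,0]],[[-0.1165,-0.002,0.022],[0,0,0]]])

```text
t: 41.0
position: [0.6633, 0.172, 0.2382]
tcp_rot: [-0.015, 1.0, -0.001, -0.001]
contact_force: [-0.7, -0.1, -0.4]
opening: 0.0518
grasp_force: 0.0
```

Emit:
arm_command(series=[[[0,0,0.02],[0,0,0]],[[0,0,0.04],[0,0,0]],[[0,0,0.055],[0,0,0]],[[0,0,0.067],[0,0,0]],[[0,0,0.075],[0,0,0]],[[0,0,0.075],[0,0,0]]])

```text
t: 41.5
position: [0.6621, 0.1719, 0.1634]
tcp_rot: [-0.016, 1.0, -0.001, -0.001]
contact_force: [-0.4, -0.5, -1.2]
opening: 0.0524
grasp_force: 0.0
```

Emit:
arm_command(series=[[[0,0,0],[0,0,0]],[[0,0,0],[0,0,0]],[[0,0,0],[0,0,0]],[[0,0,0],[0,0,0]],[[0,0,0],[0,0,0]]], hand=0.0, squeeze=30)

```text
t: 41.92
position: [0.6642, 0.1714, 0.1659]
tcp_rot: [-0.016, 1.0, -0.001, 0.0]
contact_force: [-3.6, -3.2, 6.6]
opening: 0.0333
grasp_force: 33.9
```

Emit:
arm_command(series=[[[0.015,0,-0.005],[0,0,0]],[[0.031,0,-0.008],[0,0,0]],[[0.047,0,-0.009],[0,0,0]],[[0.063,0,-0.009],[0,0,0]],[[0.079,0,-0.0075],[0,0,0]],[[0.0945,0,-0.0045],[0,0,0]],[[0.11,0,0],[0,0,0]],[[0.1245,0,0.0065],[0,0,0]]])

```text
t: 42.58
position: [0.5422, 0.1676, 0.1603]
tcp_rot: [-0.015, 1.0, -0.001, 0.004]
contact_force: [-0.3, -5.0, 7.5]
opening: 0.0337
grasp_force: 34.2
```

Emit:
arm_command(series=[[[0.014,0,0.008],[0,0,0]],[[0.027,0,0.017],[0,0,0]],[[0.0395,0,0.027],[0,0,0]],[[0.0505,0,0.0385],[0,0,0]],[[0.0605,0,0.051],[0,0,0]],[[0.069,0,0.0645],[0,0,0]],[[0.076,0,0.078],[0,0,0]],[[0.08,0,0.088],[0,0,0]]])

```text
t: 43.25
position: [0.4583, 0.1648, 0.0694]
tcp_rot: [-0.016, 1.0, -0.001, -0.001]
contact_force: [-3.8, -2.5, 4.0]
opening: 0.0334
grasp_force: 40.6
```

Emit:
arm_command(series=[[[0.001,0,0.003],[0,0,0]],[[0.0015,0,0.006],[0,0,0]],[[0.0015,0,0.007],[0,0,0]],[[0.0015,0,0.007],[0,0,0]]])

```text
t: 43.58
position: [0.4559, 0.1647, 0.0624]
tcp_rot: [-0.016, 1.0, -0.001, -0.002]
contact_force: [-7.6, -3.4, 5.0]
opening: 0.0333
grasp_force: 41.1
```

Emit:
arm_command(series=[[[0,0,0],[0,0,0]],[[0,0,0],[0,0,0]],[[0,0,0],[0,0,0]],[[0,0,-0.015],[0,0,0]],[[0,0,-0.04],[0,0,0]],[[0,0,-0.06],[0,0,0]],[[0,0,-0.06],[0,0,0]]], hand=0.05)

```text
t: 44.17
position: [0.4624, 0.1671, 0.127]
tcp_rot: [-0.016, 1.0, 0.001, 0.004]
contact_force: [0.6, 0.7, 0.4]
opening: 0.0499
grasp_force: 0.0
```

Emit:
arm_command(series=[[[-0.008,0.04,0],[0,0,0]],[[-0.008,0.08,0],[0,0,0]],[[-0.008,0.12,0],[0,0,0]],[[-0.008,0.135,0],[0,0,0]],[[-0.008,0.135,0],[0,0,0]],[[-0.008,0.135,0],[0,0,0]]], hand=0.027)

```text
t: 44.67
position: [0.4621, 0.3013, 0.1222]
tcp_rot: [-0.017, 1.0, -0.001, 0.0]
contact_force: [0.1, -0.3, 0.1]
opening: 0.0272
grasp_force: 0.0
```

Run:
```python
from h import *
s=get_state();im,d=read_camera("wrist");K,E=ext("wrist",s);print(s["t"])
P=cloud(d,K,E);q=P[(d>0)&(P[...,2]>.075)&(P[...,2]<.1)&(P[...,0]>.49)&(P[...,1]<.33)]
print("lid top z",np.percentile(q[:,2],[5,50,95]).round(4),len(q))
cv2.imwrite("pics/w10.png",im)
rel([.4632,.3005,.06],np.pi/2+.033)
```

```text
44.6667
lid top z [0.0792 0.0836 0.0845] 24985
pos [0.4619 0.3002 0.1222] shift [-0.0013  0.0003  0.0622]
turn [-0.0017 -0.0003 -0.0007]
```

View pics/w10.png

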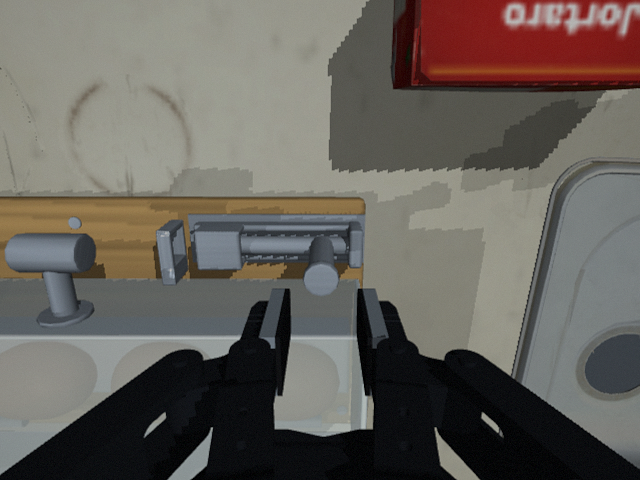

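Lid shut (top at 84 mm); post cap (321,283) centred between the fingers.

Emit:
arm_command(series=[[[-0.001,0,0.015],[0,0,0]],[[-0.001,0,0.03],[0,0,0]],[[-0.001,0,0.042],[0,0,0]],[[-0.001,0,0.052],[0,0,0]],[[-0.001,0,0.058],[0,0,0]],[[-0.001,0,0.062],[0,0,0]],[[-0.001,0,0.062],[0,0,0]]])

```text
t: 45.3
position: [0.463, 0.2998, 0.0601]
tcp_rot: [-0.015, 1.0, -0.001, -0.0]
contact_force: [-0.6, 0.3, 0.5]
opening: 0.0269
grasp_force: 0.0
```

Emit:
arm_command(series=[[[0,0,0],[0,0,0]],[[0,0,0],[0,0,0]],[[0,0,0],[0,0,0]],[[0,0,0],[0,0,0]],[[0,0,0],[0,0,0]]], hand=0.0, squeeze=25)

```text
t: 45.72
position: [0.4636, 0.3002, 0.0612]
tcp_rot: [-0.016, 1.0, -0.001, 0.001]
contact_force: [-0.1, -3.8, 2.0]
opening: 0.0133
grasp_force: 25.4
```

Emit:
arm_command(series=[[[0,-0.007,0],[0,0,0]],[[0,-0.014,0],[0,0,0]],[[0,-0.021,0],[0,0,0]],[[0,-0.028,0],[0,0,0]],[[0,-0.033,0],[0,0,0]],[[0,-0.036,0],[0,0,0]],[[0,-0.038,0],[0,0,0]],[[0,-0.038,0],[0,0,0]]])

```text
t: 46.38
position: [0.4647, 0.2647, 0.0611]
tcp_rot: [-0.016, 1.0, 0.003, 0.0]
contact_force: [-1.8, 7.8, 0.2]
opening: 0.013
grasp_force: 25.4
```

Emit:
arm_command(series=[[[0,-0.002,0],[0,0,0]],[[0,-0.002,0],[0,0,0]],[[0,-0.002,0],[0,0,0]]])

```text
t: 46.63
position: [0.4648, 0.2646, 0.0612]
tcp_rot: [-0.017, 1.0, 0.004, 0.0]
contact_force: [-1.8, 12.4, -0.7]
opening: 0.0131
grasp_force: 25.4
```

Emit:
arm_command(series=[[[0,0.004,0],[0,0,0]],[[0,0.004,0],[0,0,0]],[[0,0.004,0],[0,0,0]],[[0,0.004,-0.015],[0,0,0]],[[0,0.004,-0.045],[0,0,0]],[[0,0.004,-0.085],[0,0,0]],[[0,0.004,-0.125],[0,0,0]],[[0,0.004,-0.15],[0,0,0]]], hand=0.025)

```text
t: 47.3
position: [0.4653, 0.2644, 0.2144]
tcp_rot: [-0.016, 1.0, -0.0, 0.002]
contact_force: [0.9, 0.9, 0.3]
opening: 0.0248
grasp_force: 0.0
```

Emit:
arm_command(series=[[[0.03,0,0],[0,0,0]],[[0.05,0,0],[0,0,0]],[[0.05,0,0],[0,0,0]],[[0.05,0,0],[0,0,0]]])

```text
t: 47.63
position: [0.4135, 0.2623, 0.2108]
tcp_rot: [-0.016, 1.0, -0.001, 0.0]
contact_force: [-0.3, 0.3, -0.6]
opening: 0.025
grasp_force: 0.0
```

Run:
```python
from h import *
s=get_state();im,d=read_camera("wrist");print(s["t"],s["position"],s["contact_force"].round(1))
cv2.imwrite("pics/w11.png",im)
```

```text
47.6333 [0.41351625 0.26230116 0.21076703] [-0.3  0.3 -0.6]
```

View pics/w11.png

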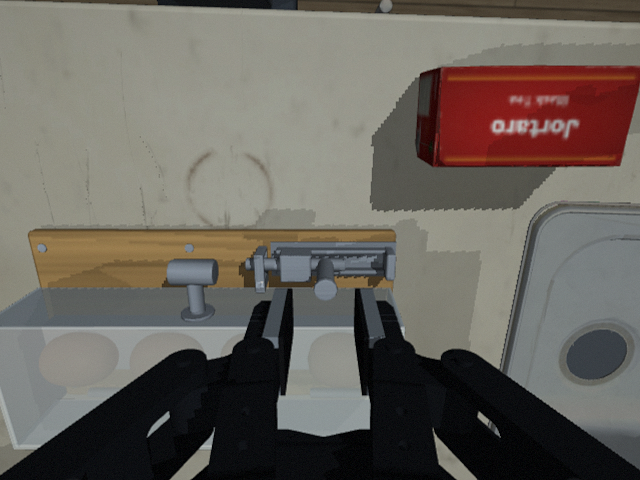

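The tongue shows through the eye at (250,265), post at (325,285), lid shut with eggs inside; everything is done.

```bash
python3 -c "
from plant import *
print(finish_job())"
```

```text
the job is handed in; nothing more can be done
None
```

All four eggs are seated lengthways in the rack, the lid is shut and the bolt is fully home. I handed the job in at about 48 s; the hand-in returned no verdict.

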